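# Third hand at the sprung stop

## Task

Lift the steel canister off the assembly jig by its arched handle and stand it on the worktop beside the jig, keeping it upright. Then stand the aluminium manifold block on the jig's bed, hose barb to the rear, and press its flat front squarely and centrally against the spring-loaded stop with a steady 10 N or so (its pointer then stands at the long mark), never driving the stop to its end. Finish while still holding it pressed like that, so that I can drive the screws; leave the other things where they are.

Things in the scene. Friction and masses are not known exactly. Their poses are not given: they have to be found in the camera images.
- jig: Fixed assembly jig: aluminium bed, flat top 22 mm above the worktop. Origin on the worktop under the bed, +x = pushing direction (roughly away from the robot), z up; bed x -85..95, y -60..60 mm. The sprung stop is at y = 0 at the far end; behind it a dark bracket, x 79..93, y -50..50, 46 mm high over the bed; at x 46..86, y -54..-42 a scale rail 30 mm high with short marks and one long mark.
- stop_plate: The stop's upright steel face plate, 8 mm thick (x), 60 mm wide (y), from 2 to 46 mm above the bed. It slides straight back along the jig's +x against a spring. Origin at the front face's foot, on the bed's level, axes as the jig's. At rest the front face lies at x = +30 mm in the jig's frame. The bed grips: a block that bears down hard on it drags and tips.
- stop_face (a point): Centre of the stop plate's front face, 24 mm above the bed; moves with the plate; axes as the jig's (x = pushing direction).
- stop_slide (a joint): How far the stop is pushed back (m): 0 at rest, 0.025 at the end of its travel. Spring without preload, 0.7 N per mm, almost no friction: 10 N = 0.0143 m, where the stop's pointer stands at the long mark.
- canister: Closed steel canister, 72 mm across, about 0.35 kg, 91 mm high without handle, at first on the jig's bed before the stop. Origin at its underside's centre, +z up. A rigid arched handle spans it along its x axis: thin uprights at x = -30 and +30 mm, between them a black level grip. Room to set it down: tall machines begin at about world x = 0.57 m (y 0 to 0.2) and x = 0.47 m (y < -0.2).
- canister_grip (a point): Centre of the canister's handle grip, 138 mm above its underside: a bar 46 mm long (canister's x), 12 mm wide (y) and 12 mm high, with 41 mm free under it to the lid.
- block: Aluminium manifold block, 50 mm long (x), 36 wide (y), 60 high, about 0.3 kg, at first on the worktop left of the jig. Origin at its underside's centre, +z up. Flat front face with four small screw holes at x = +25 mm; a brass hose barb, 12 mm thick, sticks 25 mm out of the rear face (-x) at half height. On top a brass plug, 14 mm across, 6 mm high, 8 mm ahead of the middle.
- block_barb (a point): Tip of the block's hose barb: 50 mm behind (-x) and 30 mm above the block's origin.
- jar: Bystander: round screw-top jar, 62 mm across, 88 mm high, origin at the underside's centre. It and the block change places from start to start.
- wash_bottle: Bystander: white wash bottle with a spout, 73 x 98 mm, 172 mm high, at the right; origin under its middle.
- timer: Bystander: flat bench timer, 72 x 62 x 19 mm, at the left near the front edge; origin under its middle.
- screwdriver: Bystander: screwdriver, 175 mm long, 25 mm thick, lying behind at the left, along y at yaw 0; origin under its middle.

How it is judged:
On the way, in this order (a step that is already met when the one before it is completed fails the run):
1. the canister is lifted clear of the jig's bed (height (world z) of canister above 0.034 m and contact force between canister and jig below 0.05 N and contact force between canister and the fingers above 0.5 N), for 0.1 s.
2. the canister stands upright on the worktop beside the jig, let go (height (world z) of canister below 0.005 m and angle between canister's own z axis and vertical below 0.06 rad and linear speed of canister below 0.03 m/s and contact force between canister and the fingers below 0.05 N and contact force between canister and jig below 0.05 N and horizontal distance between canister and jig below 0.4 m), for 0.2 s.
At the end, for the whole second after the job is handed in: Fingers hold the block on the stop plate with 6 to 14 N through the last second; block on the bed (within 5 mm, tilt under 4 degrees), front to the stop, square within 4.5 degrees, centred within 9 mm. Canister upright on the worktop, let go, off the jig, within 40 cm of its origin (all of step 2 and contact force between block and stop_plate between 6 and 14 N and contact force between the fingers and block above 3 N and z of block in the frame of jig between 0.017 and 0.027 m and angle between block's own z axis and vertical below 0.07 rad and y of block in the frame of jig between -0.009 and 0.009 m and x of block in the frame of stop_face between -0.03 and -0.022 m and angle between the x axis of block and the x axis of jig, either way round below 0.08 rad and x of block_barb in the frame of stop_face below -0.04 m and linear speed of block below 0.02 m/s); the arm keeps its last pose, push and grip.
It fails at once if the stop is driven to the end of its travel (value of joint stop_slide above 0.0235 m).
It fails at once if the canister is tipped by more than 35 degrees (angle between canister's own z axis and vertical above 0.6 rad).
It fails at once if a bystander (jar, wash bottle, timer, screwdriver) is moved by more than 3 cm or tipped over (distance of any of jar, wash_bottle, timer, screwdriver from where it was at the start of the episode above 0.03 m or angle between any of jar, wash_bottle, timer's own z axis and vertical above 0.5 rad).
It also fails if it takes over 61 s, if anything falls off the work surface, if the arm or the gripper's body presses on something with over 40 N, if the wrist force passes 120 N, or if a joint passes its speed limit or range.

## Robot

A 6-joint arm with a two-finger parallel gripper is mounted at the origin on a cart in front of the work surface, level with it; the furniture and walls round the work are solid. World frame = base frame: x ahead of the robot, y to its left, z up, the work surface at z = 0. Lengths are in m, angles in rad, forces in N, time in s.
With the tool pointing down it reaches from about 0.3 to 0.85 m from the base axis. Payload 5.4 kg.
Tool frame: the origin (TCP) lies on the centre line of the jaws, within the pads' length; the fingertips stand 8 mm ahead of it and the grasp point (between the pads) lies 11 mm behind it; y points along the fingers, z is the direction in which the jaws open and shut, and the axes are right-handed (so a half turn about y gives the same grasp; the last joint's range is limited). The gripper opens to 85 mm and grips with 20 to 120 N. Pads are 22 mm wide; open, the fingers measure 114 mm over their backs; the gripper's body (76 mm by 85 mm) begins 54 mm behind the grasp point. The pads swing forward as they close: fully open they stand 13 mm farther back than shut.
Start: joints at [-0.21, 0.158, 1.597, -0, 1.386, -0.21], TCP at [0.575, -0, 0.239] pointing down, gripper open.
Joint ranges: [-2.91, 2.91], [-0.94, 2.29], [0.18, 2.7], [-1.29, 4.43], [0.17, 2.64], [-3, 3]. Speed limits (rad/s): [2.57, 2.57, 3.14, 3.14, 3.14, 3.14].

## Interface

Orientations are given as a unit quaternion [x, y, z, w].
In Python, from cell import state, viewer, ticket, search_frame, silhouettes gives the robot as it stands.
- The arm moves only by the tool jog_arm, never from a script. Its argument "increments" is text: rows parted by semicolons, each of 7 numbers parted by spaces: the shift along the world's x, y, z scaled (see below), then the turn, a rotation vector about the world's x, y, z scaled (see below), then the closure, from -1 (fully open) to 1 (shut). In form: x y z ax ay az gripper; .... A call has 1 to 20 rows; each row is the pose to reach, as a shift and turn from the pose commanded when the call began, turning the shorter way round; what a row does not reach only later rows make up. The controller multiplies each number of a shift by 0.3 m and each number of a turn by 180 degrees. A row lasts 1/10 s, in which the tool goes at most 50 mm and 8.59 degrees, less where a joint would pass 70% of its speed; a pose out of reach is approached as far as the arm can. A call with a number of a shift or a turn outside -1 to 1 is refused whole. A call with a gripper value outside its range is refused whole. The fingers move at their own pace and stop on an object; "grip_force" is the grip in N (left out, the last holds). Time passes only in rows, so rows that repeat a pose let the fingers close. It gives the time, the measured TCP pose, the force and the opening at its end, in the units of the state.
- state(): the state, without advancing time (a new reading comes with each control period).
- viewer.read_camera(name): name is "scene" or "side" or "wrist"; returns a dict with "img" (480x640x3 uint8, red, green, blue), "intrinsics" (3x3 intrinsics, pixels), "camera_from_world" (4x4, takes a point from world to camera coordinates). Camera axes: x right, y down, z forward; pixel columns grow to the right and rows downward; lengths in m; the calibration is good to about 2 mm. The wrist camera is an equidistant fisheye: a pixel r from the principal point sees the ray r / f radians off the axis. A picture is of the moment at which its call begins. There is no depth.
- ticket.finish_job(): hands the job in, once; it reports no verdict.
Trained networks look in a picture, given as the dict that the camera call returned (one of the last four; its "shot" number tells which), for a name from the list of things; names that differ only in an ending like _2 or _b are one class to them, and where a whole thing is asked for, a point or a joint stands for the part that bears it (a point fixed in the world has none). Each returns a list of dicts, best first, with "score" (0 to 1); they miss things now and then, are a little off and sometimes report something else, mostly with a low value. They report only what shows in the picture. A call takes as long as a camera call.
- search_frame(picture, name): "bbox" ([left, top, right, bottom] in pixels, round what is visible of it).
- silhouettes(picture, name): "region" (480x640 bool, what is visible of it) and "bbox" ([left, top, right, bottom] in pixels, round what is visible of it).
The state is a dict: "t": time; "qpos": joint angles; "dq": joint speeds; "joint_efforts": joint torques, N m; "eef_pos": TCP position; "tool_rot": TCP orientation; "contact_force": force on the tool from outside, world axes, zero at the start; "torque": the same for the moment, N m; "finger_gap": finger opening in m.
Only numpy, scipy, OpenCV 4.12 (cv2) and the standard library are available. Lean on these libraries where they do the work, as an engineer would, in place of code of your own. Each camera call takes 0.05 s, during which the arm holds its last target.

## Working session

There is one attempt and no reset: what is moved stays moved. The work goes in short steps, Python scripts to look and compute and a tool call to move; the robot and the scene stay as the last step left them, time stands still between calls to the robot, and variables do not carry over. Pictures are saved under pics/ and viewed, and the job is handed in when it is done.

Besides the shell and the picture viewer there is one more tool, called after "Call:" by a JSON object that holds its "api" and its "payload", one argument or row to a line. jog_arm: Moves the arm, as the interface text tells. Shifts and turns lie within -1 to 1; 1 stands for 0.3 m of shift or 180 degrees of turn. Its arguments: {"type":"object","properties":{"increments":{"type":"string"},"grip_force":{"type":"number"}},"required":["increments"]}

```bash
ls; mkdir -p pics; python3 - <<'E'
from cell import state, viewer
import cv2, numpy as np
s=state(); print({k:np.round(v,4).tolist() for k,v in s.items()})
for n in ["scene","side","wrist"]:
    d=viewer.read_camera(n); cv2.imwrite(f"pics/{n}0.png",d["img"][:,:,::-1]); print(n,d["intrinsics"].tolist(),np.round(d["camera_from_world"],3).tolist(),d["shot"])
E
```

```text
pics
{'t': 0.0, 'qpos': [-0.2101, 0.159, 1.5983, 0.0, 1.3862, -0.2101], 'dq': [0.0011, 0.0027, -0.0009, 0.0007, 0.0004, -0.0005], 'joint_efforts': [0.0002, -39.6007, -33.1427, -0.0002, 0.0084, -0.0], 'eef_pos': [0.5744, 0.0001, 0.2383], 'tool_rot': [-0.5004, 0.5006, -0.4994, 0.4996], 'contact_force': [0.523, -0.0788, 0.0745], 'torque': [0.0095, 0.0392, 0.0211], 'finger_gap': 0.0852}
scene [[571.117658735773, 0.0, 324.7402077803418], [0.0, 571.117658735773, 238.19946529296155], [0.0, 0.0, 1.0]] [[-0.763, -0.647, 0.006, 0.341], [-0.391, 0.453, -0.801, 0.314], [0.515, -0.613, -0.599, 1.305], [0.0, 0.0, 0.0, 1.0]] 1
side [[442.76406158692413, 0.0, 320.66950872524546], [0.0, 442.76406158692413, 236.74829731800685], [0.0, 0.0, 1.0]] [[0.828, -0.56, 0.026, -0.436], [-0.265, -0.431, -0.863, 0.221], [0.494, 0.708, -0.505, 1.111], [0.0, 0.0, 0.0, 1.0]] 2
wrist [[371.64829954431775, 0.0, 321.32713063612186], [0.0, 371.64829954431775, 241.90903527881875], [0.0, 0.0, 1.0]] [[1.0, 0.0, -0.001, -0.574], [0.0, -0.962, 0.273, -0.035], [-0.001, -0.273, -0.962, 0.379], [0.0, 0.0, 0.0, 1.0]] 3
```

View pics/scene0.png

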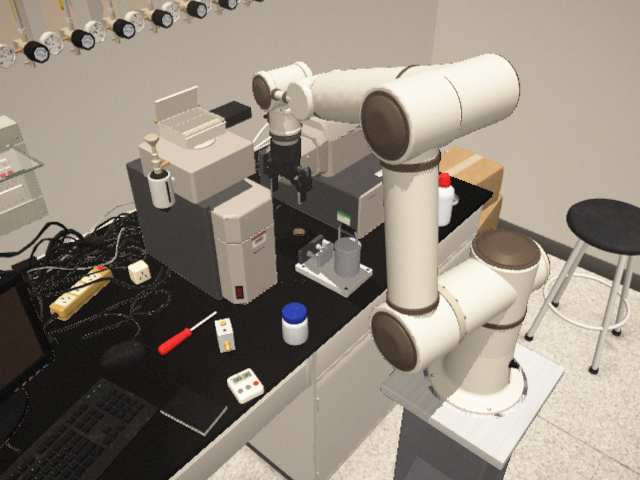

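View pics/side0.png

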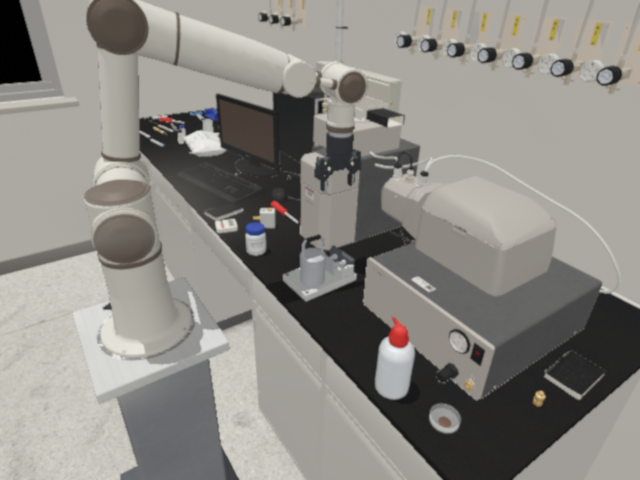

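View pics/wrist0.png

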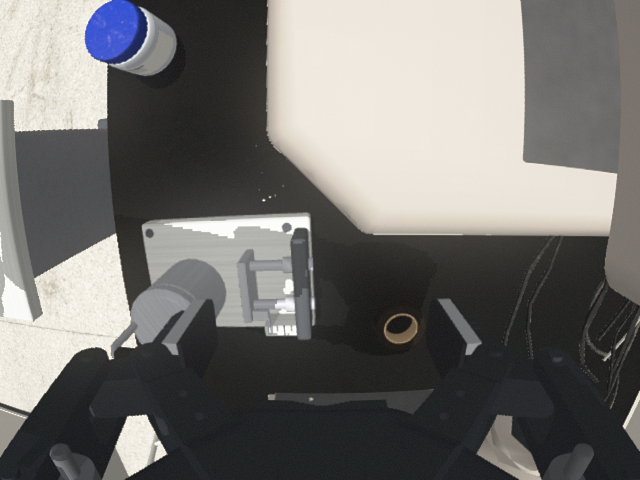

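```bash
cat > h.py <<'E'
import numpy as np, cv2
from scipy.spatial.transform import Rotation as R
def proj(d,P,wrist=False):
    P=np.atleast_2d(P); T=d["camera_from_world"]; K=np.array(d["intrinsics"])
    c=P@T[:3,:3].T+T[:3,3]
    if wrist:
        rho=np.hypot(c[:,0],c[:,1]); th=np.arctan2(rho,c[:,2]); s=np.where(rho>1e-9,th/np.maximum(rho,1e-9),0)
        return np.c_[K[0,0]*c[:,0]*s+K[0,2],K[1,1]*c[:,1]*s+K[1,2]]
    return np.c_[K[0,0]*c[:,0]/c[:,2]+K[0,2],K[1,1]*c[:,1]/c[:,2]+K[1,2]]
def ray(d,uv,wrist=False):
    T=np.array(d["camera_from_world"]);K=np.array(d["intrinsics"])
    x=(uv[0]-K[0,2])/K[0,0];y=(uv[1]-K[1,2])/K[1,1]
    if wrist:
        th=np.hypot(x,y); v=np.array([x/th*np.sin(th),y/th*np.sin(th),np.cos(th)])
    else: v=np.array([x,y,1.])
    return -T[:3,:3].T@T[:3,3], T[:3,:3].T@v
def onz(d,uv,z,wrist=False):
    o,v=ray(d,uv,wrist); return o+v*(z-o[2])/v[2]
def T(x,y,yaw,P,z=0):
    c,s=np.cos(yaw),np.sin(yaw);P=np.atleast_2d(P).astype(float)
    return np.c_[x+c*P[:,0]-s*P[:,1],y+s*P[:,0]+c*P[:,1],z+P[:,2]]
E
python3 - <<'E'
from cell import *
from h import *
print(R.from_quat(state()["tool_rot"]).as_matrix().round(3).tolist())
import pickle
D={}
for n in ["scene","side","wrist"]:
    d=viewer.read_camera(n);D[n]=d; w=n=="wrist"
    print(n)
    for o in ["jig","stop_plate","canister","canister_grip","block","block_barb","jar","wash_bottle","timer","screwdriver"]:
        r=silhouettes(d,o)
        if r:
            b=r[0]; ys,xs=np.nonzero(b["region"]); d[o]=b["region"]
            c=((b["bbox"][0]+b["bbox"][2])/2,b["bbox"][3])
            print(o,round(b["score"],2),np.round(b["bbox"]).tolist(),len(xs),np.round(onz(d,(xs.mean(),ys.mean()),0.03,w),3))
pickle.dump(D,open("D0.pkl","wb"))
for n in ["scene","side"]:
    im=D[n]["img"][:,:,::-1]
    c=im[200:400,150:400] if n=="scene" else im[180:310,200:370]
    cv2.imwrite(f"pics/{n}0c.png",cv2.resize(c,None,fx=3.2 if n=="scene" else 4.5,fy=3 if n=="scene" else 4.5,interpolation=2))
c=D["wrist"]["img"][200:360,100:360,::-1]
cv2.imwrite("pics/wrist0c.png",cv2.resize(c,None,fx=3,fy=3,interpolation=2))
E
```

```text
[[0.0, -0.001, 1.0], [-1.0, 0.0, 0.0], [-0.0, -1.0, -0.001]]
scene
jig 0.69 [296.0, 237.0, 372.0, 298.0] 2152 [ 0.48  -0.048  0.03 ]
stop_plate 0.59 [313.0, 245.0, 333.0, 268.0] 256 [ 0.524 -0.085  0.03 ]
canister 0.97 [332.0, 221.0, 362.0, 275.0] 1048 [ 0.475 -0.13   0.03 ]
canister_grip 0.59 [336.0, 222.0, 358.0, 278.0] 1085 [ 0.477 -0.132  0.03 ]
block 0.83 [214.0, 322.0, 234.0, 352.0] 486 [0.504 0.303 0.03 ]
block_barb 0.61 [214.0, 317.0, 237.0, 355.0] 510 [0.503 0.303 0.03 ]
jar 0.6 [280.0, 304.0, 310.0, 349.0] 937 [0.403 0.167 0.03 ]
wash_bottle 0.79 [438.0, 171.0, 454.0, 227.0] 683 [ 0.416 -0.565  0.03 ]
timer 0.77 [226.0, 372.0, 262.0, 402.0] 798 [0.357 0.375 0.03 ]
screwdriver 0.69 [160.0, 314.0, 216.0, 356.0] 449 [0.578 0.382 0.03 ]
side
jig 0.88 [282.0, 248.0, 355.0, 302.0] 1656 [ 0.477 -0.093  0.03 ]
stop_plate 0.56 [326.0, 253.0, 343.0, 275.0] 184 [ 0.524 -0.059  0.03 ]
canister 0.69 [300.0, 235.0, 328.0, 285.0] 1044 [ 0.481 -0.023  0.03 ]
canister_grip 0.57 [300.0, 233.0, 326.0, 288.0] 1018 [ 0.48  -0.023  0.03 ]
block 0.85 [253.0, 207.0, 276.0, 226.0] 325 [0.5   0.305 0.03 ]
block_barb 0.69 [262.0, 208.0, 275.0, 228.0] 269 [0.505 0.306 0.03 ]
jar 0.86 [246.0, 224.0, 265.0, 255.0] 586 [0.402 0.197 0.03 ]
wash_bottle 0.83 [374.0, 312.0, 415.0, 399.0] 2271 [ 0.421 -0.45   0.03 ]
timer 0.65 [213.0, 219.0, 235.0, 232.0] 251 [0.355 0.324 0.03 ]
screwdriver 0.58 [252.0, 206.0, 274.0, 228.0] 304 [0.502 0.306 0.03 ]
wrist
jig 0.92 [141.0, 212.0, 314.0, 338.0] 14562 [ 0.499 -0.052  0.03 ]
stop_plate 0.56 [239.0, 248.0, 287.0, 334.0] 1935 [ 0.508 -0.077  0.03 ]
canister 0.75 [109.0, 256.0, 227.0, 358.0] 4827 [ 0.411 -0.094  0.03 ]
canister_grip 0.93 [108.0, 258.0, 225.0, 362.0] 4858 [ 0.411 -0.094  0.03 ]
jar 0.85 [86.0, 0.0, 175.0, 76.0] 5139 [0.382 0.184 0.03 ]
```

View pics/scene0c.png

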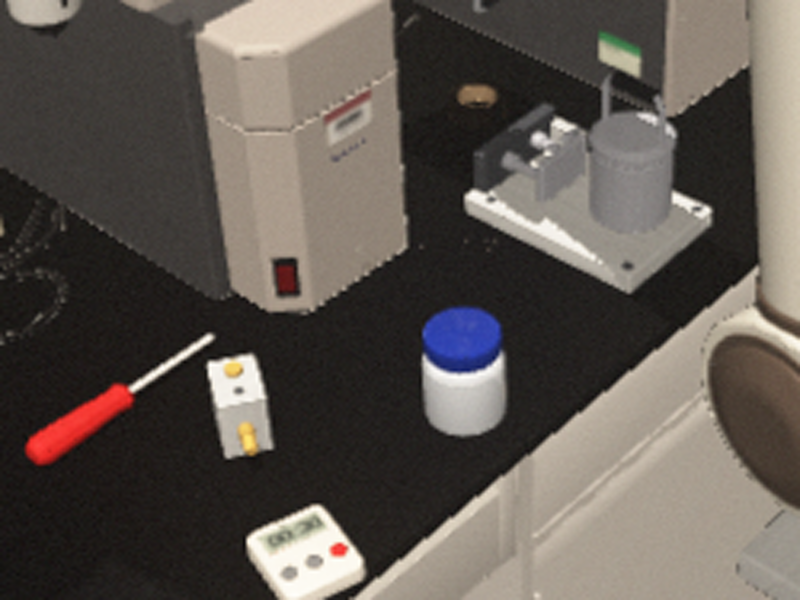

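View pics/side0c.png

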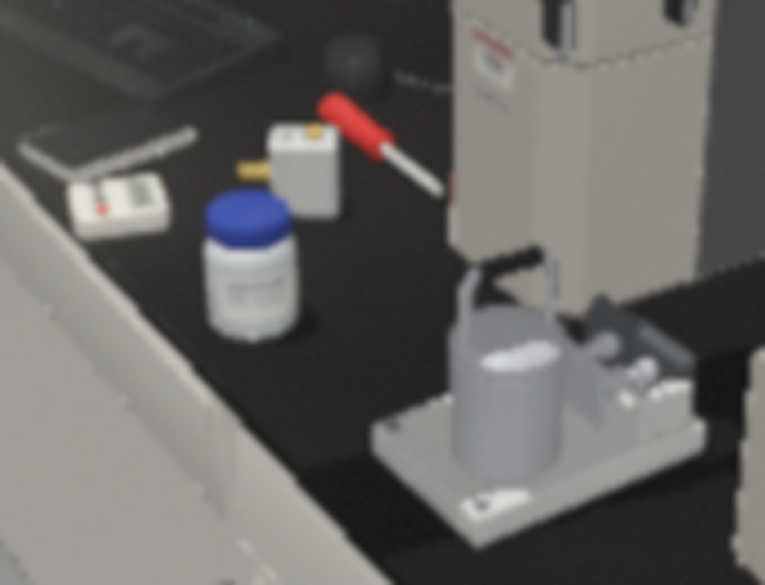

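View pics/wrist0c.png

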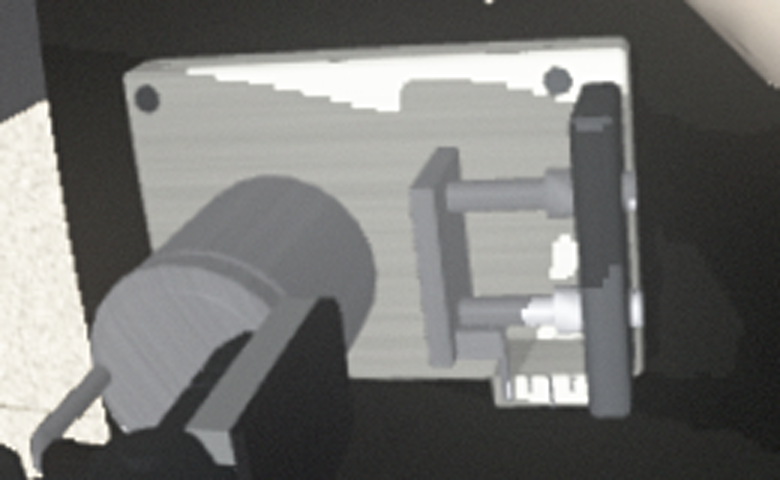

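```bash
python3 - <<'E'
import pickle
from h import *
D=pickle.load(open("D0.pkl","rb"))
from scipy.optimize import least_squares
# wrist corners (crop px/3+offset): top-face corners
obs=[("wrist",(-85,60,22),(128/3+100,75/3+200)),("wrist",(95,60,22),(626/3+100,47/3+200)),("wrist",(95,-60,22),(636/3+100,376/3+200)),
("scene",(95,60,22),(467/3.2+150,196/3+200)),("scene",(-85,60,22),(630/3.2+150,275/3+200)),("scene",(-85,-60,22),(711/3.2+150,209/3+200)),
("side",(-85,-60,22),(478/4.5+200,525/4.5+180)),("side",(95,-60,22),(703/4.5+200,428/4.5+180)),("side",(-85,60,22),(374/4.5+200,430/4.5+180))]
f=lambda p:np.concatenate([(proj(D[n],T(p[0],p[1],p[2],np.array(P)/1000.),n=="wrist")[0]-uv) for n,P,uv in obs])
r=least_squares(f,[.47,-.06,0],loss="soft_l1"); p=r.x; print(p,np.degrees(p[2]),f(p).reshape(-1,2).round(1).tolist())
for z,n in [(22,0)]: pass
def box(a,b,c,d,e,g): 
    V=np.array([(x,y,z) for x in(a,b) for y in(c,d) for z in(e,g)])/1000.
    E=[(i,j) for i in range(8) for j in range(i+1,8) if bin(i^j).count("1")==1]
    return V,E
for n,(s,x0,y0,x1,y1) in {"wrist":(3,100,200,360,360),"scene":(8,280,210,380,310),"side":(8,270,230,370,305)}.items():
    d=D[n]; im=cv2.resize(d["img"][y0:y1,x0:x1,::-1],None,fx=s,fy=s,interpolation=1).copy()
    for B in [(-85,95,-60,60,0,22),(79,93,-50,50,22,68),(30,38,-30,30,24,68),(46,86,-54,-42,22,52)]:
        V,E=box(*B); q=(proj(d,T(*p,V),n=="wrist")-(x0,y0)+.5)*s
        for i,j in E: cv2.line(im,tuple(q[i].astype(int)),tuple(q[j].astype(int)),(0,0,255),1)
    cv2.imwrite(f"pics/ov_{n}.png",im)
E
```

```text
[ 0.47006438 -0.06845203  0.04179114] 2.394456036743589 [[-3.3, 0.2], [-0.5, 0.5], [2.1, 0.8], [-2.0, -0.2], [-0.5, 0.6], [-0.1, -0.5], [-0.6, -2.0], [0.1, -2.1], [-1.1, -2.1]]
```

View pics/ov_wrist.png

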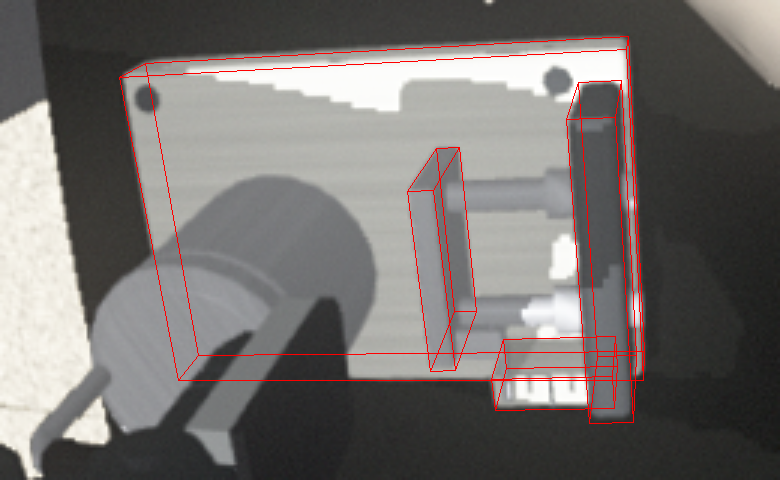

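View pics/ov_scene.png

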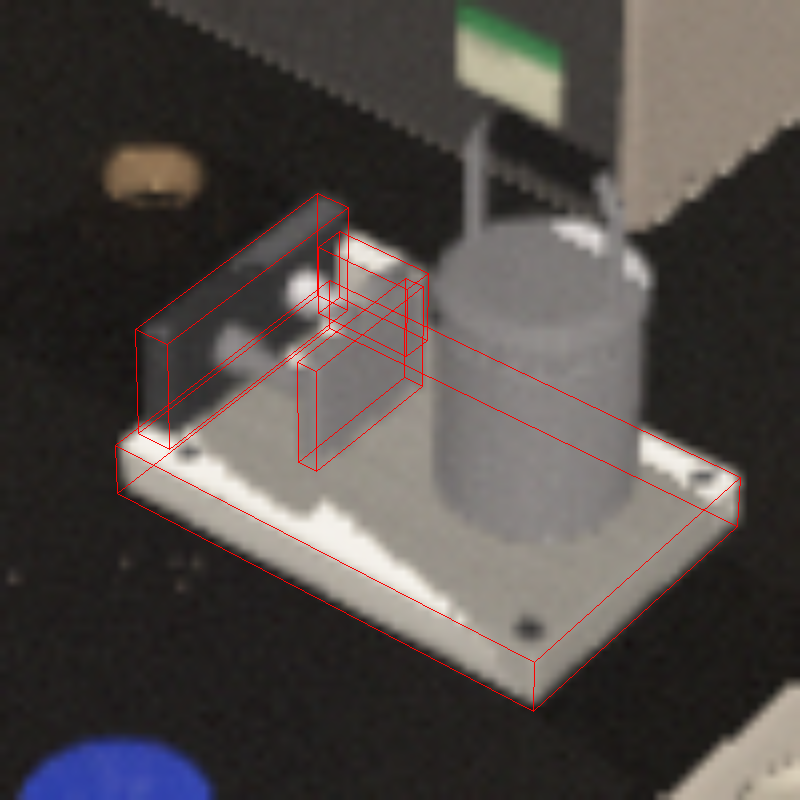

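View pics/ov_side.png

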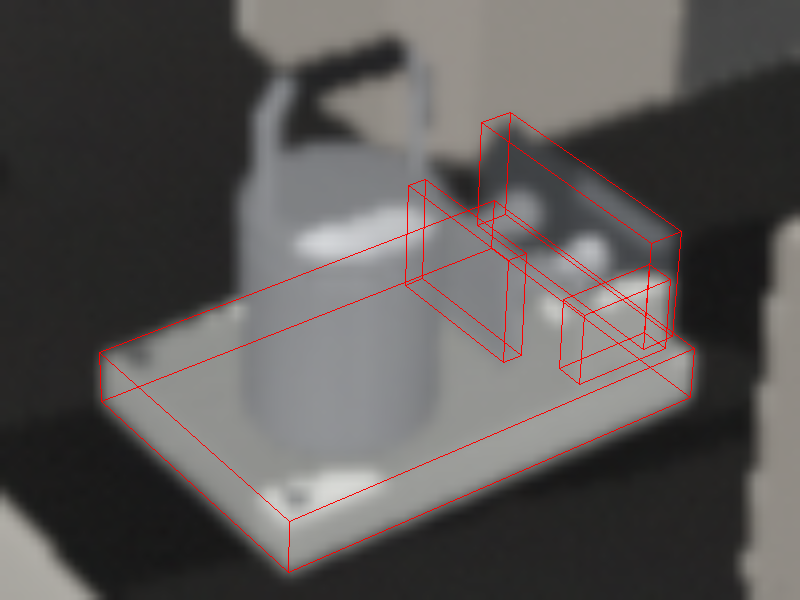

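```bash
python3 - <<'E'
import pickle
from h import *
from scipy.optimize import least_squares
D=pickle.load(open("D0.pkl","rb"))
for n,a,b in [("side",(285,75),(410,45)),("scene",(478,128),(610,190))]:
    o=(270,230) if n=="side" else (280,210)
    P=[onz(D[n],np.array(q)/8+o,0.160) for q in(a,b)]; print(n,np.round(P,3).tolist(),np.round((P[0]+P[1])/2,4), np.degrees(np.arctan2(*(P[1]-P[0])[[1,0]])))
# cylinder from silhouettes: fit centre by body left/right edges
def ang(c):return np.linspace(0,2*np.pi,60)
t=np.linspace(0,2*np.pi,72)
def sil(n,x,y,r,z0,z1):
    P=np.vstack([np.c_[x+r*np.cos(t),y+r*np.sin(t),0*t+z] for z in(z0,z1)]); return proj(D[n],P,n=="wrist")
# bodies: scene left/right edge x cols at crop 435..642 , side 240..438
def f(p):
    a=sil("scene",*p,.036,.022,.113);b=sil("side",*p,.036,.022,.113)
    return [a[:,0].min()-(433/8+280-.5),a[:,0].max()-(644/8+280-.5),a[:,1].max()-(541/8+210-.5),b[:,0].min()-(238/8+270-.5),b[:,0].max()-(440/8+270-.5),b[:,1].max()-(456/8+230-.5)]
r=least_squares(f,[.45,-.09]);print(r.x,np.round(f(r.x),1))
E
```

```text
side [[0.419, -0.08, 0.16], [0.466, -0.086, 0.16]] [ 0.4423 -0.0828  0.16  ] -6.550354449819282
scene [[0.465, -0.081, 0.16], [0.411, -0.082, 0.16]] [ 0.4377 -0.0812  0.16  ] -178.81495425172042
[ 0.43988563 -0.08235818] [-0.7  0.6  1.5 -0.1  1.   0.6]
```

```bash
python3 - <<'E'
import pickle
from h import *
D=pickle.load(open("D0.pkl","rb"))
for n,uvs in {"wrist":[(108,90),(115,240)],"side":[(200,226),(265,330),(350,420)]}.items():
    for uv in uvs: print(n,uv,onz(D[n],uv,0,n=="wrist").round(3))
# block: scene crop pts (3.2,3)
s=lambda u,v:(u/3.2+150,v/3+200)
for nm,q,z in [("plug",(233,368),.066),("topFL",(207,363),.06),("topFR",(254,356),.06),("topRR",(268,398),.06),("topRL",(218,406),.06),("barbtip",(249,447),.03),("sd tip",(212,337),.006),("botRR",(272,448),0),("botRL",(226,458),0)]:
    print(nm,onz(D["scene"],s(*q),z).round(3))
c=lambda u,v:(u/4.5+200,v/4.5+180)
for nm,q,z in [("plug",(315,131),.066),("barbtip",(240,170),.03),("botRR",(277,210),0),("botFR",(338,217),0),("sdtip",(440,190),.006),("topRR",(273,153),.06),("topFR",(338,153),.06)]:
    print("side",nm,onz(D["side"],c(*q),z).round(3))
E
```

```text
wrist (108, 90) [0.339 0.138 0.   ]
wrist (115, 240) [ 0.334 -0.034  0.   ]
side (200, 226) [0.298 0.418 0.   ]
side (265, 330) [ 0.24  -0.175 -0.   ]
side (350, 420) [ 0.261 -0.498  0.   ]
plug [0.508 0.299 0.066]
topFL [0.531 0.305 0.06 ]
topFR [0.511 0.277 0.06 ]
topRR [0.469 0.301 0.06 ]
topRL [0.49 0.33 0.06]
barbtip [0.464 0.327 0.03 ]
sd tip [0.598 0.25  0.006]
botRR [0.473 0.3   0.   ]
botRL [0.491 0.33  0.   ]
side plug [0.509 0.291 0.066]
side barbtip [0.46  0.325 0.03 ]
side botRR [0.479 0.302 0.   ]
side botFR [0.514 0.267 0.   ]
side sdtip [0.599 0.254 0.006]
side topRR [0.47  0.286 0.06 ]
side topFR [0.512 0.26  0.06 ]
```

Call:
{"api": "jog_arm", "payload": {
  "increments": "-0.05 -0.03 0 0 0 0.04 -1; -0.1 -0.06 0 0 0 0.08 -1; -0.15 -0.09 0 0 0 0.12 -1; -0.2 -0.12 0 0 0 0.16 -1; -0.25 -0.15 0 0 0 0.2 -1; -0.3 -0.18 0 0 0 0.24 -1; -0.34 -0.2 0 0 0 0.28 -1; -0.38 -0.23 0 0 0 0.32 -1; -0.41 -0.25 0 0 0 0.36 -1; -0.44 -0.27 0 0 0 0.4 -1; -0.45 -0.273 0 0 0 0.44 -1; -0.45 -0.273 0 0 0 0.483 -1; -0.45 -0.273 0 0 0 0.483 -1; -0.45 -0.273 0 0 0 0.483 -1"
}}

```text
t: 3.2
eef_pos: [0.44, -0.0819, 0.2394]
tool_rot: [0.707, -0.02, 0.02, -0.707]
contact_force: [0.9, -0.3, 0.2]
finger_gap: 0.0857
```

```bash
python3 - <<'E'
from cell import *
from h import *
import pickle
D={}
for n in ["wrist"]:
    d=viewer.read_camera(n);D[n]=d;cv2.imwrite(f"pics/{n}1.png",d["img"][:,:,::-1])
s=state();print(s["eef_pos"],R.from_quat(s["tool_rot"]).as_matrix().round(3).tolist(),s["qpos"])
pickle.dump(D,open("D1.pkl","wb"))
E
```

```text
[ 0.44005432 -0.08188495  0.23935876] [[0.998, 0.0, 0.056], [-0.056, -0.0, 0.998], [0.0, -1.0, -0.0]] [-4.55166932e-01 -1.84606272e-01  1.93644960e+00  1.78518283e-05
  1.38961798e+00 -1.96994790e+00]
```

View pics/wrist1.png

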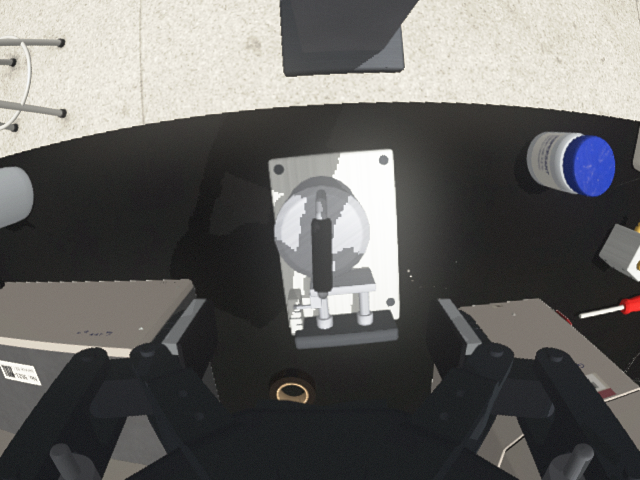

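```bash
python3 - <<'E'
import pickle
from h import *
from scipy.optimize import least_squares
d=pickle.load(open("D1.pkl","rb"))["wrist"]
a=onz(d,(322,216),.160,True);b=onz(d,(321.5,292),.160,True);print(a,b,(a+b)/2,np.degrees(np.arctan2(*(b-a)[[1,0]])))
print("edge",[onz(d,q,0,True).round(3).tolist() for q in [(100,128),(200,112),(320,104)]], "mach", [onz(d,q,0.15,True).round(3).tolist() for q in [(192,281),(185,345)]])
im=cv2.resize(d["img"][130:370,240:430,::-1],None,fx=3,fy=3,interpolation=1)
def box(a,b,c,dd,e,g): 
    V=np.array([(x,y,z) for x in(a,b) for y in(c,dd) for z in(e,g)])/1000.
    return V,[(i,j) for i in range(8) for j in range(i+1,8) if bin(i^j).count("1")==1]
p=(.47006,-.06845,.0418)
for B in [(-85,95,-60,60,0,22),(79,93,-50,50,22,68),(30,38,-30,30,24,68),(46,86,-54,-42,22,52)]:
    V,E=box(*B); q=(proj(d,T(*p,V),True)-(240,130)+.5)*3
    for i,j in E: cv2.line(im,tuple(q[i].astype(int)),tuple(q[j].astype(int)),(0,0,255),1)
cv2.imwrite("pics/ov1.png",im)
E
```

```text
[ 0.41600623 -0.07985612  0.16      ] [ 0.46444896 -0.08288     0.16      ] [ 0.4402276  -0.08136806  0.16      ] -3.5718688039685005
edge [[0.331, -0.324, 0.0], [0.332, -0.2, 0.0], [0.336, -0.077, 0.0]] mach [[0.457, -0.17, 0.15], [0.508, -0.186, 0.15]]
```

View pics/ov1.png

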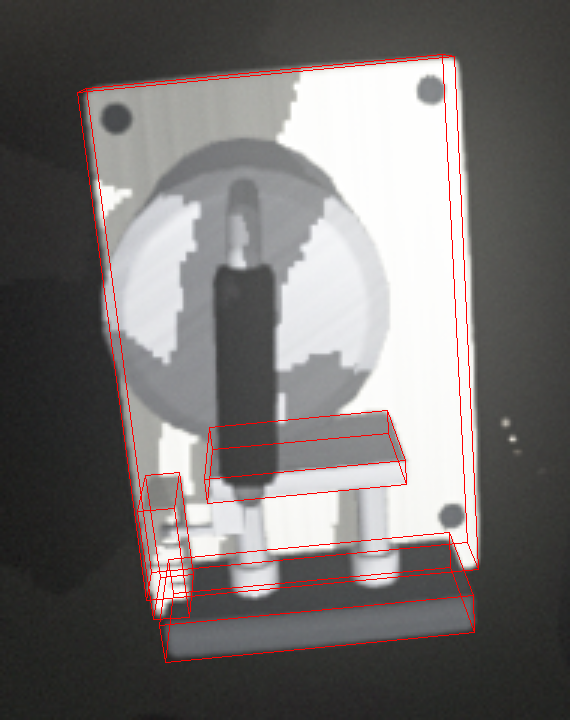

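Call:
{"api": "jog_arm", "payload": {
  "increments": "0 0.001 -0.05 0 0 0 -1; 0 0.001 -0.1 0 0 0 -1; 0 0.001 -0.15 0 0 0 -1; 0 0.001 -0.2 0 0 0 -1; 0 0.001 -0.25 0 0 0 -1; 0 0.001 -0.28 0 0 0 -1; 0 0.001 -0.3 0 0 0 -1; 0 0.001 -0.3 0 0 0 -1; 0 0.001 -0.3 0 0 0 0.4; 0 0.001 -0.3 0 0 0 1; 0 0.001 -0.3 0 0 0 1; 0 0.001 -0.3 0 0 0 1; 0 0.001 -0.3 0 0 0 1; 0 0.001 -0.3 0 0 0 1; 0 0.001 -0.3 0 0 0 1; 0 0.001 -0.3 0 0 0 1",
  "grip_force": 50
}}

```text
t: 4.85
eef_pos: [0.4403, -0.0817, 0.1496]
tool_rot: [0.707, -0.019, 0.019, -0.707]
contact_force: [1.1, -0.1, 1.4]
finger_gap: 0.011
```

Call:
{"api": "jog_arm", "payload": {
  "increments": "0 0 0.02 0 0 0 1; 0 0 0.05 0 0 0 1; 0 0 0.08 0 0 0 1; 0 0 0.11 0 0 0 1; 0 0 0.14 0 0 0 1; 0 0 0.14 0 0 0 1; 0 0 0.14 0 0 0 1"
}}

```text
t: 5.55
eef_pos: [0.4401, -0.0817, 0.1915]
tool_rot: [0.707, -0.019, 0.019, -0.707]
contact_force: [-0.6, -0.4, -3.7]
finger_gap: 0.0109
```

```bash
python3 - <<'E'
from cell import *
from h import *
d=viewer.read_camera("side");cv2.imwrite("pics/side2.png",cv2.resize(d["img"][130:380,200:500,::-1],None,fx=2.4,fy=2.4,interpolation=2))
print(state()["contact_force"],state()["finger_gap"])
E
```

```text
[ 0.28487337 -0.09270557 -3.03232421] 0.011121329775736289
```

View pics/side2.png

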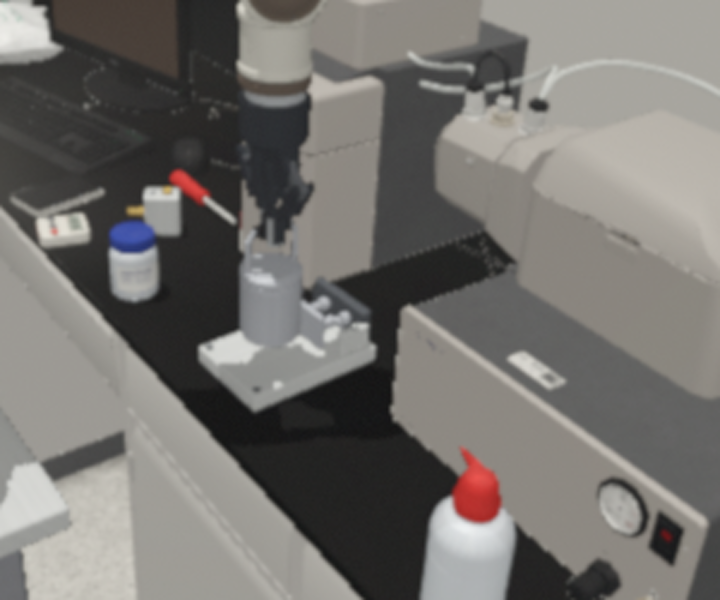

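Call:
{"api": "jog_arm", "payload": {
  "increments": "-0.02 -0.05 0 0 0 0 1; -0.04 -0.11 0 0 0 0 1; -0.07 -0.17 0 0 0 0 1; -0.1 -0.23 0 0 0 0 1; -0.12 -0.29 0 0 0 0 1; -0.14 -0.34 0 0 0 0 1; -0.155 -0.38 0 0 0 0 1; -0.165 -0.4 0 0 0 0 1; -0.167 -0.41 0 0 0 0 1; -0.167 -0.41 -0.03 0 0 0 1; -0.167 -0.41 -0.07 0 0 0 1; -0.167 -0.41 -0.11 0 0 0 1; -0.167 -0.41 -0.15 0 0 0 1; -0.167 -0.41 -0.18 0 0 0 1; -0.167 -0.41 -0.195 0 0 0 1; -0.167 -0.41 -0.202 0 0 0 1; -0.167 -0.41 -0.207 0 0 0 1; -0.167 -0.41 -0.207 0 0 0 1; -0.167 -0.41 -0.207 0 0 0 1"
}}

```text
t: 7.5
eef_pos: [0.3901, -0.2049, 0.1296]
tool_rot: [0.707, -0.019, 0.019, -0.707]
contact_force: [-0.3, 0.4, -3.3]
finger_gap: 0.0112
```

```bash
python3 - <<'E'
from cell import *
from h import *
d=viewer.read_camera("side");cv2.imwrite("pics/side3.png",cv2.resize(d["img"][130:380,200:500,::-1],None,fx=2.4,fy=2.4,interpolation=2))
print(state()["contact_force"],state()["eef_pos"])
E
```

```text
[-0.30225696  0.11445623 -3.32122978] [ 0.39013703 -0.20487993  0.1296427 ]
```

View pics/side3.png

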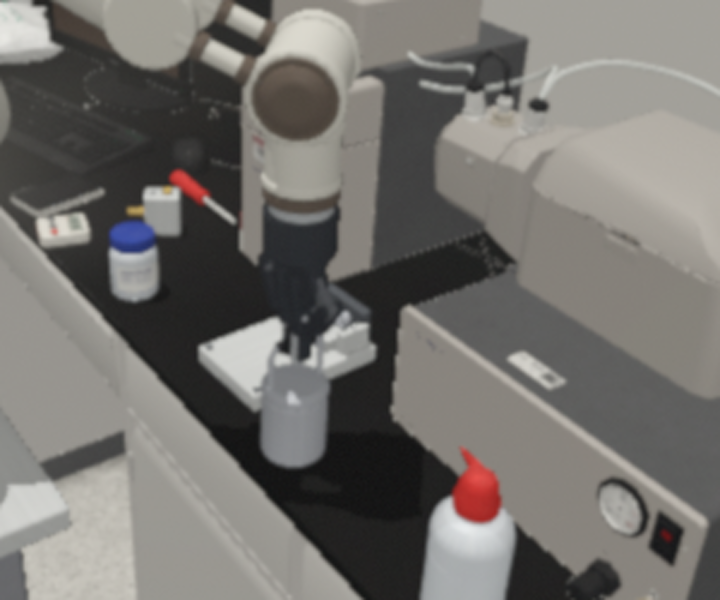

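Hanging (‑3.3 N), TCP 0.1296; contact is expected near 0.1275. Creep down.

Call:
{"api": "jog_arm", "payload": {
  "increments": "0 0 -0.003 0 0 0 1; 0 0 -0.006 0 0 0 1; 0 0 -0.008 0 0 0 1; 0 0 -0.008 0 0 0 1"
}}

```text
t: 7.95
eef_pos: [0.3903, -0.205, 0.1277]
tool_rot: [0.707, -0.019, 0.019, -0.707]
contact_force: [-1.8, 1.9, 4.7]
finger_gap: 0.0111
```

Call:
{"api": "jog_arm", "payload": {
  "increments": "0 0 0.002 0 0 0 0.5; 0 0 0.002 0 0 0 0; 0 0 0.002 0 0 0 -1; 0 0 0.002 0 0 0 -1; 0 0 0.002 0 0 0 -1; 0 0 0.002 0 0 0 -1; 0 0 0.002 0 0 0 -1; 0 0 0.03 0 0 0 -1; 0 0 0.07 0 0 0 -1; 0 0 0.13 0 0 0 -1; 0 0 0.2 0 0 0 -1; 0 0 0.26 0 0 0 -1; 0 0 0.3 0 0 0 -1; 0 0 0.33 0 0 0 -1; 0 0 0.33 0 0 0 -1"
}}

```text
t: 9.45
eef_pos: [0.3904, -0.2052, 0.2273]
tool_rot: [0.707, -0.018, 0.02, -0.706]
contact_force: [0.9, 0.1, -0.2]
finger_gap: 0.085
```

```bash
python3 - <<'E'
from cell import *
from h import *
d=viewer.read_camera("side");cv2.imwrite("pics/side4.png",cv2.resize(d["img"][130:380,200:500,::-1],None,fx=2.4,fy=2.4,interpolation=2))
s=state();print(s["contact_force"],s["eef_pos"],s["finger_gap"],s["qpos"])
E
```

```text
[-0.97605489  0.66454455  0.43672663] [ 0.38999796 -0.20472965  0.22611026] 0.08540082057954017 [-7.59099705e-01 -1.94949251e-01  1.97177455e+00  3.44582712e-06
  1.36406465e+00 -2.27646561e+00]
```

View pics/side4.png

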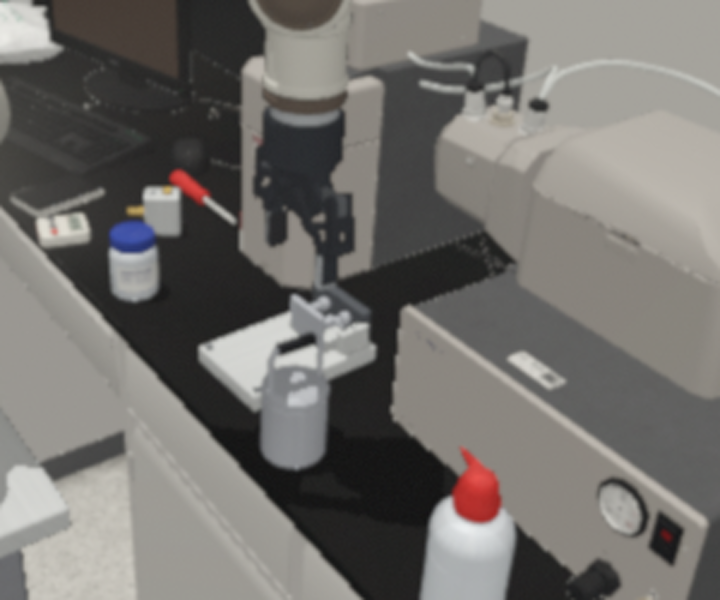

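Call:
{"api": "jog_arm", "payload": {
  "increments": "0.01 0.05 0 0 0 -0.01 -1; 0.03 0.14 0 0 0 -0.03 -1; 0.05 0.25 0 0 0 -0.05 -1; 0.08 0.37 0 0 0 -0.07 -1; 0.11 0.49 0 0 0 -0.09 -1; 0.14 0.61 0 0 0 -0.11 -1; 0.16 0.73 0 0 0 -0.13 -1; 0.19 0.84 0 0 0 -0.15 -1; 0.21 0.94 0 0 0 -0.167 -1; 0.22 1 0 0 0 -0.167 -1"
}}

```text
t: 10.5
eef_pos: [0.4553, 0.0974, 0.2245]
tool_rot: [0.678, -0.202, 0.2, -0.678]
contact_force: [-0.0, 0.1, 0.8]
finger_gap: 0.0856
```

Call:
{"api": "jog_arm", "payload": {
  "increments": "0.03 0.11 0 0 0 0 -1; 0.05 0.23 0 0 0 0 -1; 0.08 0.35 0 0 0 0 -1; 0.1 0.46 0 0 0 0 -1; 0.12 0.55 0 0 0 0 -1; 0.14 0.62 0 0 0 0 -1; 0.15 0.67 0 0 0 0 -1; 0.152 0.683 0 0 0 0 -1; 0.152 0.683 0 0 0 0 -1; 0.152 0.683 0 0 0 0 -1"
}}

```text
t: 11.5
eef_pos: [0.5013, 0.2994, 0.2255]
tool_rot: [0.678, -0.202, 0.202, -0.677]
contact_force: [-0.8, 0.3, -1.5]
finger_gap: 0.0853
```

```bash
python3 - <<'E'
from cell import *
from h import *
import pickle
d=viewer.read_camera("wrist");cv2.imwrite("pics/wrist5.png",d["img"][:,:,::-1]);pickle.dump(d,open("D5.pkl","wb"))
s=state();print(s["contact_force"],s["eef_pos"],s["finger_gap"],s["qpos"],R.from_quat(s["tool_rot"]).as_matrix().round(3).tolist())
E
```

```text
[0.30237514 0.609384   0.12156166] [0.50141054 0.29940818 0.22570388] 0.08533825283252551 [ 3.31675054e-01  1.91864558e-01  1.58623526e+00 -2.85269724e-04
  1.36389042e+00 -6.60105242e-01] [[0.837, -0.0, 0.547], [-0.547, -0.0, 0.837], [-0.0, -1.0, -0.0]]
```

View pics/wrist5.png

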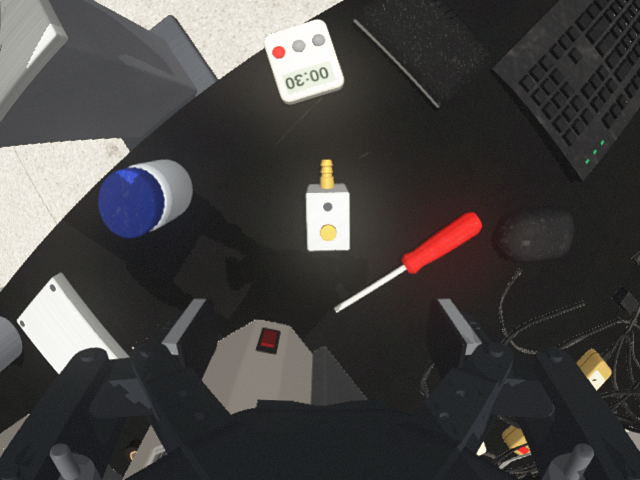

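```bash
python3 - <<'E'
import pickle
from h import *
from scipy.optimize import least_squares
d=pickle.load(open("D5.pkl","rb"))
s=4;im=cv2.resize(d["img"][140:330,260:440,::-1],None,fx=s,fy=s,interpolation=1)
cv2.imwrite("pics/blk.png",im)
p=onz(d,(328,232.5),.066,True);b=onz(d,(327,160),.03,True);print(p,b)
C=[onz(d,q,.06,True) for q in [(307,250),(349.5,249.5),(349,191.5),(307,192.5)]];print(np.round(C,4).tolist(),np.mean(C,0))
E
```

```text
[0.50974113 0.30073829 0.066     ] [0.46175164 0.33152635 0.03      ]
[[0.5142, 0.2768, 0.06], [0.5335, 0.3072, 0.06], [0.4914, 0.3331, 0.06], [0.4734, 0.304, 0.06]] [0.50315538 0.30527422 0.06      ]
```

View pics/blk.png

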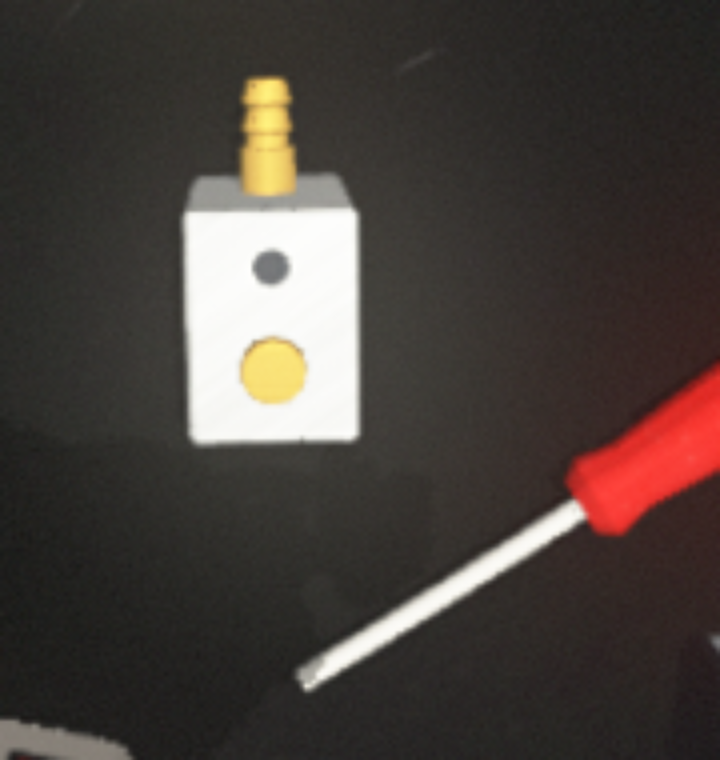

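Call:
{"api": "jog_arm", "payload": {
  "increments": "0.006 0.019 -0.08 0 0 0.002 -0.5; 0.006 0.019 -0.18 0 0 0.002 -0.5; 0.006 0.019 -0.28 0 0 0.002 -0.5; 0.006 0.019 -0.38 0 0 0.002 -0.5; 0.006 0.019 -0.48 0 0 0.002 -0.5; 0.006 0.019 -0.56 0 0 0.002 -0.5; 0.006 0.019 -0.63 0 0 0.002 -0.5; 0.006 0.019 -0.67 0 0 0.002 -0.5; 0.006 0.019 -0.69 0 0 0.002 -0.5; 0.006 0.019 -0.695 0 0 0.002 -0.5; 0.006 0.019 -0.695 0 0 0.002 -0.5"
}}

```text
t: 12.65
eef_pos: [0.504, 0.3061, 0.0182]
tool_rot: [-0.678, 0.199, -0.2, 0.679]
contact_force: [-0.2, -0.5, 0.7]
finger_gap: 0.0636
```

```bash
python3 - <<'E'
from cell import *
from h import *
s=state();print(s["contact_force"],s["eef_pos"],s["finger_gap"])
im=[cv2.resize(viewer.read_camera(n)["img"][y:y+120,x:x+160,::-1],None,fx=2.5*2,fy=5,interpolation=2)for n,x,y in[("side",190,140)]]
cv2.imwrite("pics/s6.png",im[0])
d=viewer.read_camera("wrist");cv2.imwrite("pics/w6.png",d["img"][:,:,::-1])
E
```

```text
[-0.21797415 -0.52182935  0.74220194] [0.50401854 0.30607195 0.01818898] 0.06355856580036111
```

View pics/w6.png

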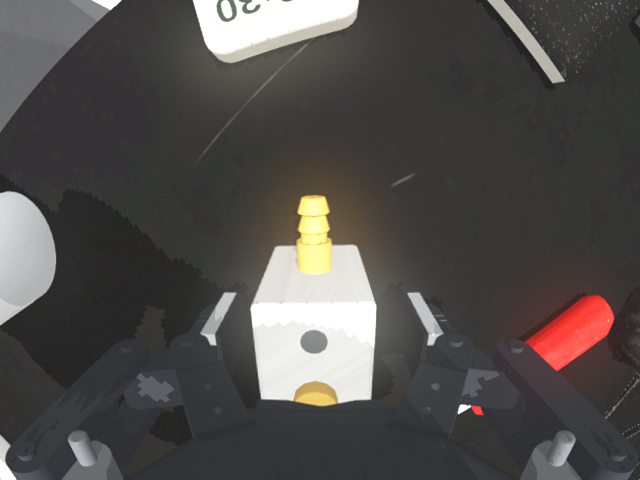

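View pics/s6.png

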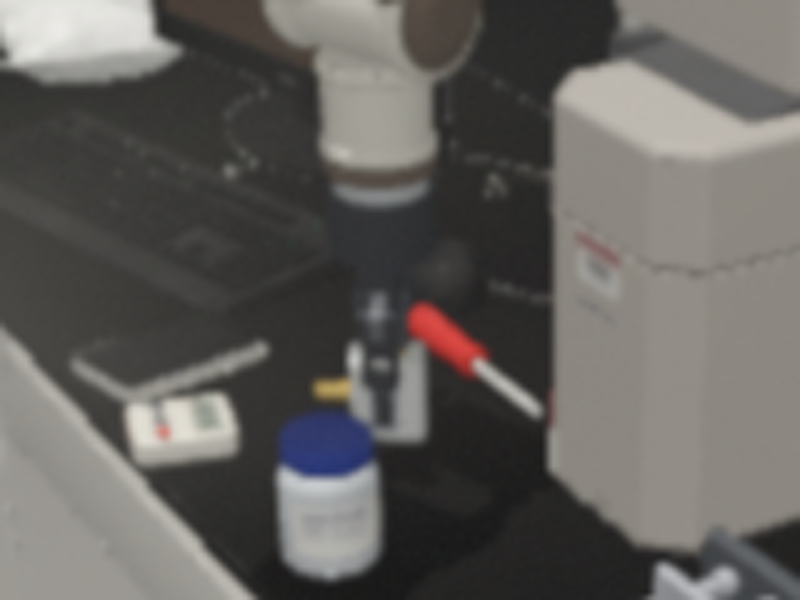

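Call:
{"api": "jog_arm", "payload": {
  "increments": "0 0 0 0 0 0 -0.1; 0 0 0 0 0 0 0.1; 0 0 0 0 0 0 0.4; 0 0 0 0 0 0 0.6; 0 0 0 0 0 0 1; 0 0 0 0 0 0 1; 0 0 0 0 0 0 1; 0 0 0 0 0 0 1; 0 0 0.01 0 0 0 1; 0 0 0.02 0 0 0 1; 0 0 0.02 0 0 0 1",
  "grip_force": 70
}}

```text
t: 13.85
eef_pos: [0.5031, 0.306, 0.0232]
tool_rot: [0.678, -0.199, 0.199, -0.678]
contact_force: [0.5, 0.7, -2.4]
finger_gap: 0.0353
```

```bash
python3 - <<'E'
from cell import *
from h import *
d=viewer.read_camera("wrist");cv2.imwrite("pics/w7.png",d["img"][:,:,::-1])
s=state();print(s["contact_force"],s["torque"],s["eef_pos"],s["finger_gap"])
E
```

```text
[-0.62469907 -0.51436299 -3.57722746] [0.03004253 0.06769249 0.0414337 ] [0.50304697 0.30594101 0.02305068] 0.03474981316721463
```

View pics/w7.png

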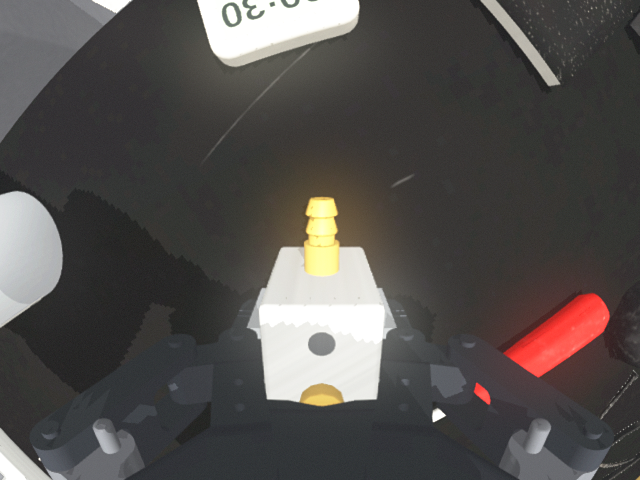

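Call:
{"api": "jog_arm", "payload": {
  "increments": "0 0 0.05 0 0 0 1; 0 0 0.13 0 0 0 1; 0 0 0.22 0 0 0 1; 0 0 0.31 0 0 0 1; 0 0 0.37 0 0 0 1; -0.01 -0.05 0.4 0 0 0.01 1; -0.03 -0.13 0.4 0 0 0.03 1; -0.05 -0.22 0.4 0 0 0.06 1; -0.07 -0.32 0.4 0 0 0.09 1; -0.09 -0.42 0.4 0 0 0.12 1; -0.11 -0.52 0.4 0 0 0.15 1; -0.12 -0.61 0.4 0 0 0.18 1; -0.13 -0.7 0.4 0 0 0.195 1; -0.15 -0.79 0.4 0 0 0.195 1; -0.16 -0.87 0.4 0 0 0.195 1; -0.17 -0.93 0.4 0 0 0.195 1; -0.18 -0.97 0.4 0 0 0.195 1; -0.18 -1 0.4 0 0 0.195 1; -0.18 -1 0.4 0 0 0.195 1"
}}

```text
t: 15.8
eef_pos: [0.4495, 0.0054, 0.1437]
tool_rot: [0.707, 0.014, -0.014, -0.707]
contact_force: [1.3, -0.4, -2.8]
finger_gap: 0.0355
```

```bash
python3 - <<'E'
from cell import *
from h import *
import pickle
D={}
for n in ["wrist","scene","side"]:
    d=viewer.read_camera(n);D[n]=d;cv2.imwrite(f"pics/{n}8.png",d["img"][:,:,::-1])
pickle.dump(D,open("D8.pkl","wb"))
s=state();print(s["contact_force"],s["torque"],s["eef_pos"],s["finger_gap"],R.from_quat(s["tool_rot"]).as_matrix().round(4).tolist())
E
```

```text
[ 0.22542636 -0.52131349 -3.11774605] [-0.03259677 -0.0283563  -0.00490859] [0.44937281 0.00654521 0.14335829] 0.03539331560913113 [[0.9991, 0.0, -0.0414], [0.0414, 0.0004, 0.9991], [0.0, -1.0, 0.0004]]
```

View pics/wrist8.png

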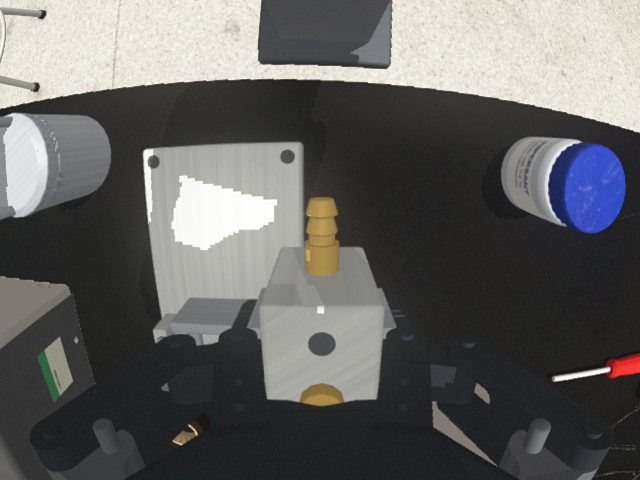

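View pics/scene8.png

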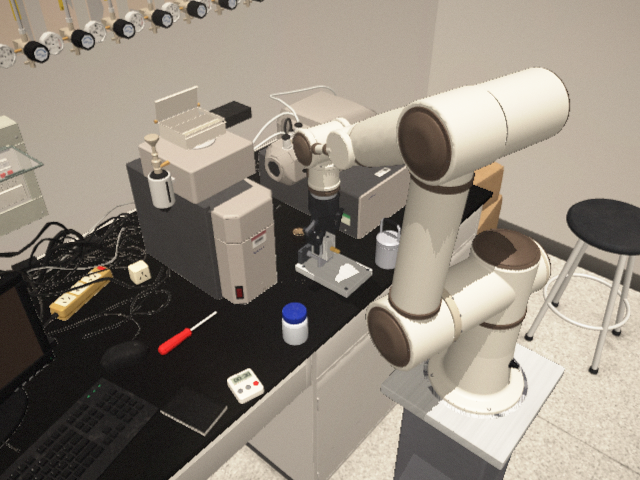

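```bash
python3 - <<'E'
import pickle
from h import *
D=pickle.load(open("D8.pkl","rb"));d=D["wrist"]
def box(a,b,c,dd,e,g): 
    V=np.array([(x,y,z) for x in(a,b) for y in(c,dd) for z in(e,g)])/1000.
    return V,[(i,j) for i in range(8) for j in range(i+1,8) if bin(i^j).count("1")==1]
p=(.47006,-.06845,.0418)
for n,(s,x0,y0,x1,y1) in {"wrist":(3.5,120,120,330,350),"scene":(8,285,215,380,300),"side":(8,270,230,370,305)}.items():
    d=D[n]; im=cv2.resize(d["img"][y0:y1,x0:x1,::-1],None,fx=s,fy=s,interpolation=1).copy()
    for B in [(-85,95,-60,60,0,22),(79,93,-50,50,22,68),(30,38,-30,30,24,68),(46,86,-54,-42,22,52)]:
        V,E=box(*B); q=(proj(d,T(*p,V),n=="wrist")-(x0,y0)+.5)*s
        for i,j in E: cv2.line(im,tuple(q[i].astype(int)),tuple(q[j].astype(int)),(0,0,255),1)
    cv2.imwrite(f"pics/ov8_{n}.png",im)
E
```

```text
(no output)
```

View pics/ov8_wrist.png

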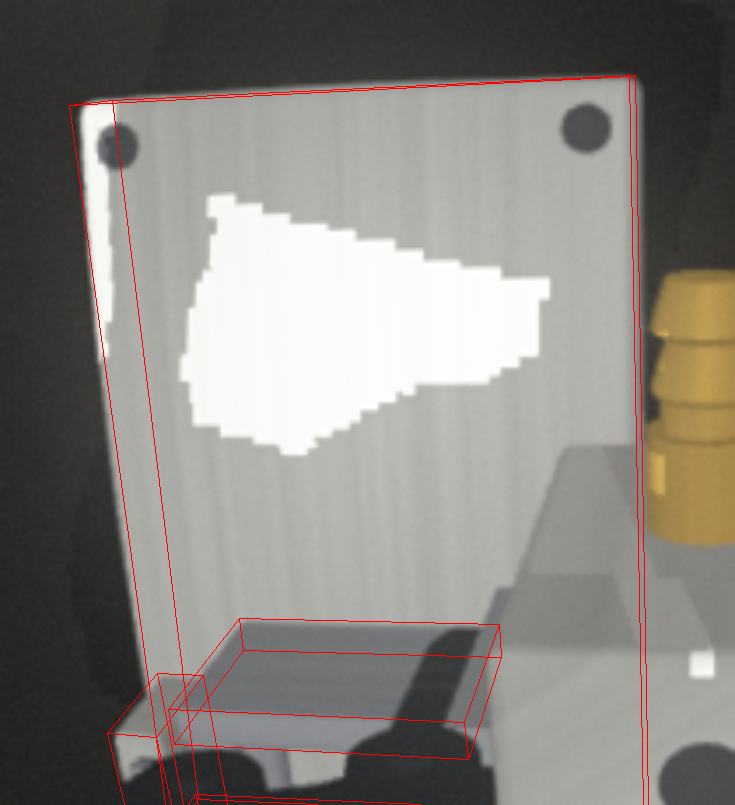

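View pics/ov8_scene.png

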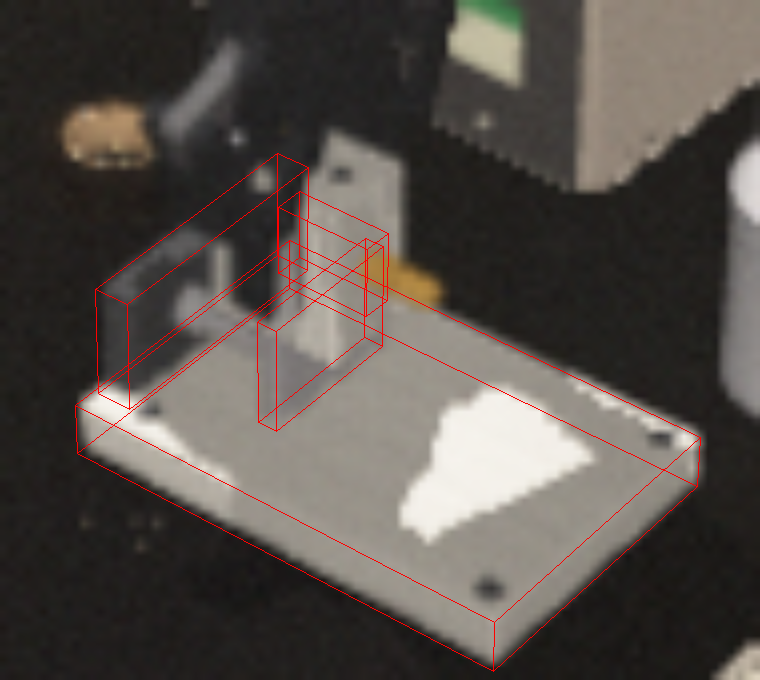

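Call:
{"api": "jog_arm", "payload": {
  "increments": "-0.01 -0.06 0 0 0 -0.001 1; -0.025 -0.13 0 0 0 -0.001 1; -0.04 -0.2 0 0 0 -0.001 1; -0.048 -0.24 0 0 0 -0.001 1; -0.048 -0.249 0 0 0 -0.001 1; -0.048 -0.249 -0.06 0 0 -0.001 1; -0.048 -0.249 -0.14 0 0 -0.001 1; -0.048 -0.249 -0.22 0 0 -0.001 1; -0.048 -0.249 -0.28 0 0 -0.001 1; -0.048 -0.249 -0.311 0 0 -0.001 1; -0.048 -0.249 -0.311 0 0 -0.001 1; -0.048 -0.249 -0.311 0 0 -0.001 1"
}}

```text
t: 17.15
eef_pos: [0.4356, -0.0686, 0.0507]
tool_rot: [0.707, 0.014, -0.013, -0.707]
contact_force: [-0.3, -0.1, -3.2]
finger_gap: 0.0351
```

```bash
python3 - <<'E'
from cell import *
from h import *
import pickle
D={}
for n in ["wrist","scene","side"]:
    d=viewer.read_camera(n);D[n]=d
pickle.dump(D,open("D9.pkl","wb"))
cv2.imwrite("pics/w9.png",D["wrist"]["img"][:,:,::-1])
a=cv2.resize(D["scene"]["img"][200:310,280:400,::-1],(600,550),interpolation=2);cv2.imwrite("pics/sc9.png",a)
a=cv2.resize(D["side"]["img"][200:310,270:390,::-1],(600,550),interpolation=2);cv2.imwrite("pics/sd9.png",a)
s=state();print(s["t"],s["contact_force"],s["torque"],s["eef_pos"],s["finger_gap"],R.from_quat(s["tool_rot"]).as_matrix().round(4).tolist())
E
```

```text
17.3 [-0.12182811 -0.29338223 -2.38178332] [ 0.01558189 -0.00708273 -0.03106787] [ 0.43588074 -0.06904916  0.05112125] 0.035255349191236886 [[0.9993, 0.0022, -0.0378], [0.0378, -0.001, 0.9993], [0.0021, -1.0, -0.001]]
```

View pics/w9.png

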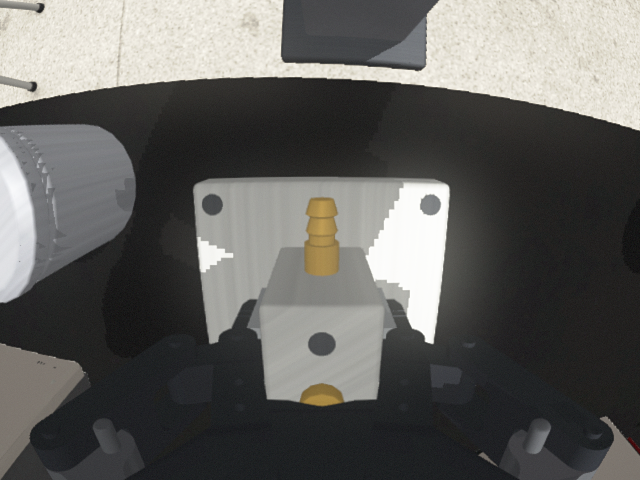

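View pics/sc9.png

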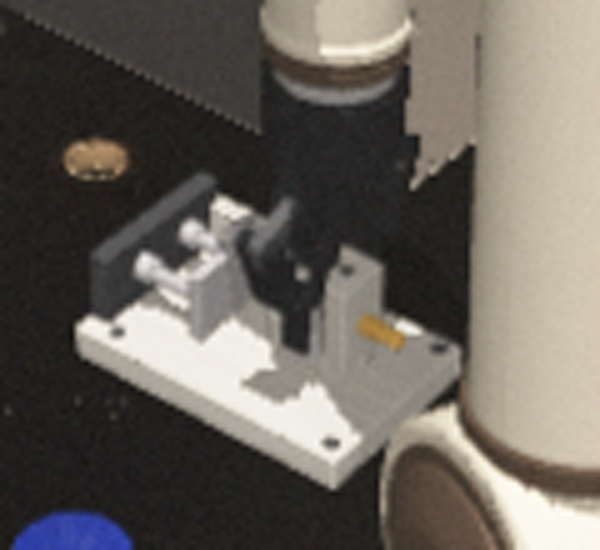

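View pics/sd9.png

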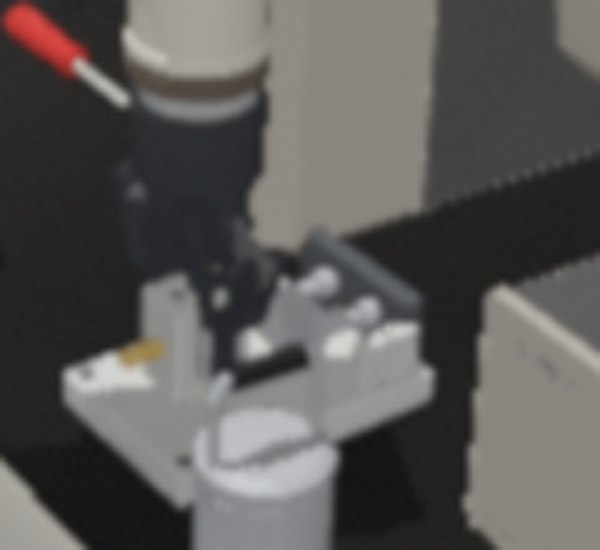

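Call:
{"api": "jog_arm", "payload": {
  "increments": "0 0 -0.01 0 0 0 1; 0 0 -0.02 0 0 0 1; 0 0 -0.028 0 0 0 1; 0 0 -0.032 0 0 0 1; 0 0 -0.032 0 0 0 1; 0.02 0.001 -0.032 0 0 0 1; 0.04 0.002 -0.032 0 0 0 1; 0.06 0.002 -0.032 0 0 0 1; 0.08 0.003 -0.032 0 0 0 1; 0.09 0.003 -0.032 0 0 0 1; 0.1 0.004 -0.032 0 0 0 1; 0.11 0.004 -0.032 0 0 0 1; 0.11 0.004 -0.032 0 0 0 1; 0.11 0.004 -0.032 0 0 0 1"
}}

```text
t: 18.7
eef_pos: [0.4677, -0.0675, 0.0403]
tool_rot: [-0.707, -0.013, 0.013, 0.707]
contact_force: [-0.5, 0.9, -2.3]
finger_gap: 0.0351
```

```bash
python3 - <<'E'
from cell import *
from h import *
d=viewer.read_camera("scene")
a=cv2.resize(d["img"][200:300,280:400,::-1],(720,600),interpolation=2);cv2.imwrite("pics/sc10.png",a)
s=state();print(s["t"],s["contact_force"],s["torque"],s["eef_pos"],s["finger_gap"],R.from_quat(s["tool_rot"]).as_matrix().round(4).tolist())
E
```

```text
18.75 [-0.01444608 -0.13230635 -2.47986093] [-0.04795759  0.05285988 -0.01511396] [ 0.4677123  -0.0674706   0.04033461] 0.035026751298038325 [[0.9993, -0.0002, -0.0377], [0.0377, 0.0001, 0.9993], [-0.0002, -1.0, 0.0001]]
```

View pics/sc10.png

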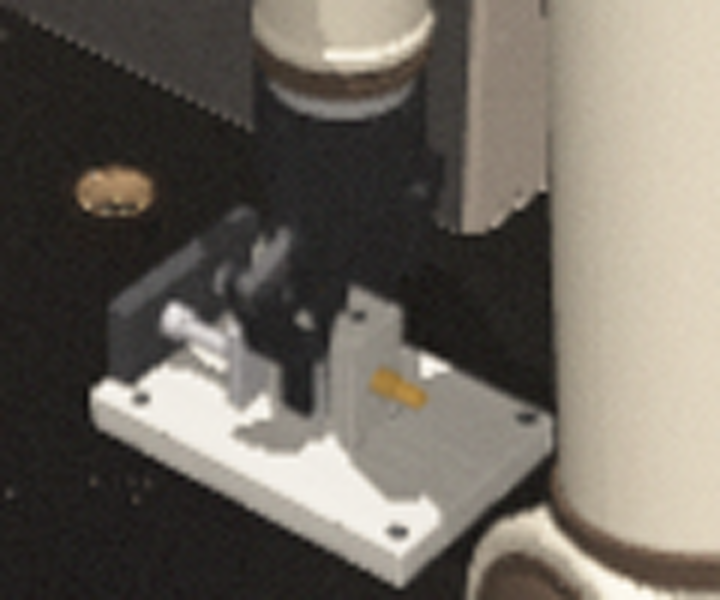

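Call:
{"api": "jog_arm", "payload": {
  "increments": "0.005 0 0.002 0 0 0 1; 0.012 0 0.002 0 0 0 1; 0.019 0.001 0.002 0 0 0 1; 0.026 0.001 0.002 0 0 0 1; 0.033 0.001 0.002 0 0 0 1; 0.04 0.001 0.002 0 0 0 1; 0.04 0.001 0.002 0 0 0 1; 0.04 0.001 0.002 0 0 0 1; 0.04 0.001 0.002 0 0 0 1"
}}

```text
t: 19.65
eef_pos: [0.4794, -0.067, 0.0408]
tool_rot: [-0.707, -0.013, 0.014, 0.707]
contact_force: [-3.8, -1.3, -1.9]
finger_gap: 0.0353
```

```bash
python3 - <<'E'
from cell import *
from h import *
F=[]
for i in range(4):
    d=viewer.read_camera("wrist"); s=state();F.append(s["contact_force"])
print(np.mean(F,0),np.std(F,0),s["torque"],s["eef_pos"],s["finger_gap"],R.from_quat(s["tool_rot"]).as_matrix().round(4).tolist())
E
```

```text
[-3.67596984 -0.24082665 -2.10967196] [0.21356335 0.48115732 0.54138342] [ 0.07705248  0.52836956 -0.03291787] [ 0.47950428 -0.06706392  0.04076245] 0.03533891216433404 [[0.9993, -0.0007, -0.0377], [0.0377, 0.0003, 0.9993], [-0.0007, -1.0, 0.0003]]
```

Call:
{"api": "jog_arm", "payload": {
  "increments": "0.005 0 0 0 0 0 1; 0.01 0 0 0 0 0 1; 0.015 0.001 0 0 0 0 1; 0.02 0.001 0 0 0 0 1; 0.025 0.001 0 0 0 0 1; 0.029 0.001 0 0 0 0 1; 0.029 0.001 0 0 0 0 1; 0.029 0.001 0 0 0 0 1; 0.029 0.001 0 0 0 0 1; 0.029 0.001 0 0 0 0 1"
}}

```text
t: 20.85
eef_pos: [0.4873, -0.0668, 0.0407]
tool_rot: [-0.707, -0.012, 0.015, 0.707]
contact_force: [-8.8, 0.2, 1.8]
finger_gap: 0.0355
```

```bash
python3 - <<'E'
from cell import *
from h import *
import pickle
F=[];D={}
for n in ["wrist","scene","side","wrist","scene","side"]:
    D[n]=viewer.read_camera(n); s=state();F.append(s["contact_force"])
pickle.dump(D,open("D11.pkl","wb"))
cv2.imwrite("pics/w11.png",D["wrist"]["img"][:,:,::-1])
a=cv2.resize(D["scene"]["img"][200:300,280:400,::-1],(720,600),interpolation=2);cv2.imwrite("pics/sc11.png",a)
a=cv2.resize(D["side"]["img"][210:310,270:390,::-1],(720,600),interpolation=2);cv2.imwrite("pics/sd11.png",a)
print(s["t"],np.mean(F,0),np.std(F,0),s["torque"],s["eef_pos"],s["finger_gap"],R.from_quat(s["tool_rot"]).as_matrix().round(4).tolist())
E
```

```text
21.15 [-9.00902542  0.08271649  2.27339192] [0.47187818 0.45947243 0.26156315] [-0.02312394  1.26738785 -0.03886435] [ 0.4873482  -0.06674458  0.04077241] 0.03526638610191597 [[0.9993, -0.0033, -0.038], [0.038, 0.0004, 0.9993], [-0.0033, -1.0, 0.0005]]
```

View pics/w11.png

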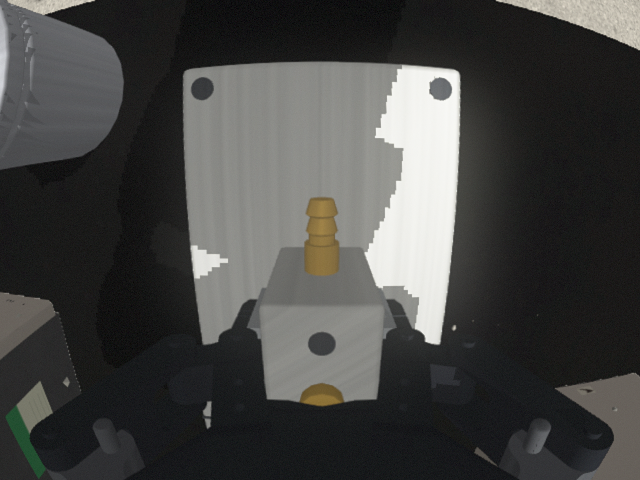

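View pics/sc11.png

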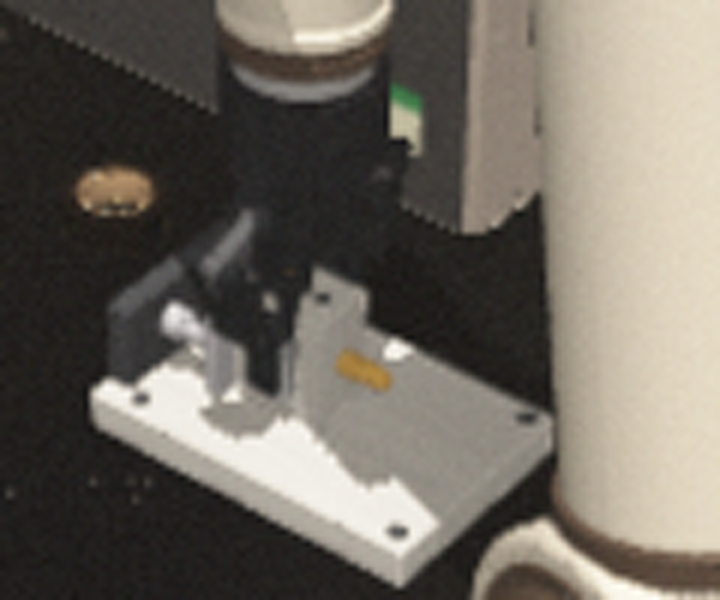

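View pics/sd11.png

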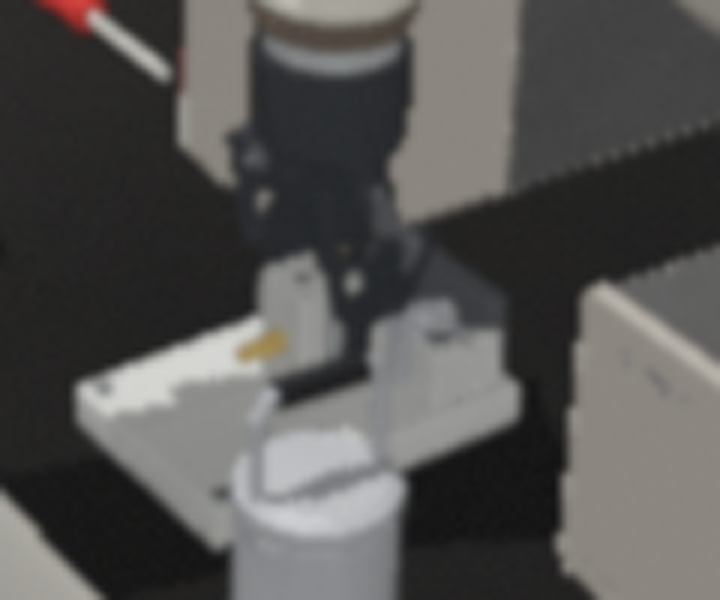

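Call:
{"api": "jog_arm", "payload": {
  "increments": "0 0 0.002 0 0 0 1; 0.001 0 0.004 0 0 0 1; 0.002 0 0.004 0 0 0 1; 0.002 0 0.004 0 0 0 1; 0.002 0 0.004 0 0 0 1; 0.002 0 0.004 0 0 0 1"
}}

```text
t: 21.75
eef_pos: [0.4869, -0.0668, 0.0409]
tool_rot: [-0.707, -0.012, 0.015, 0.707]
contact_force: [-9.9, -1.3, -3.3]
finger_gap: 0.0352
```

```bash
python3 - <<'E'
from cell import *
from h import *
import pickle
F=[];D={}
for n in ["wrist","scene","side","wrist","scene","side"]:
    D[n]=viewer.read_camera(n); s=state();F.append(s["contact_force"])
pickle.dump(D,open("D12.pkl","wb"))
print(s["t"],np.mean(F,0),np.std(F,0),s["torque"],s["eef_pos"],s["finger_gap"],R.from_quat(s["tool_rot"]).as_matrix().round(4).tolist())
cv2.imwrite("pics/w12.png",cv2.resize(D["wrist"]["img"][180:420,160:480,::-1],None,fx=2.4,fy=2.4,interpolation=2))
a=cv2.resize(D["side"]["img"][210:300,270:370,::-1],(800,600),interpolation=2);cv2.imwrite("pics/sd12.png",a)
d=D["scene"]
p=(.470,-.0675,.040)
def box(a,b,c,dd,e,g): 
    V=np.array([(x,y,z) for x in(a,b) for y in(c,dd) for z in(e,g)])/1000.
    return V,[(i,j) for i in range(8) for j in range(i+1,8) if bin(i^j).count("1")==1]
x0,y0,s=290,215,8
im=cv2.resize(d["img"][y0:290,x0:380,::-1],None,fx=s,fy=s,interpolation=2)
for B,c in [((-85,95,-60,60,0,22),(0,0,255)),((44,52,-30,30,24,68),(0,255,0)),((-6,44,-18,18,22,82),(255,0,255))]:
    V,E=box(*B); q=(proj(d,T(*p,V))-(x0,y0)+.5)*s
    for i,j in E: cv2.line(im,tuple(q[i].astype(int)),tuple(q[j].astype(int)),c,1)
cv2.imwrite("pics/sc12.png",im)
E
```

```text
22.05 [-8.88284984 -2.01401456 -3.60389611] [0.37140728 0.39742965 0.23630266] [-0.27262718  1.29711084 -0.079559  ] [ 0.48685063 -0.06674666  0.04087738] 0.03553949598430144 [[0.9993, -0.0055, -0.038], [0.038, 0.0006, 0.9993], [-0.0055, -1.0, 0.0008]]
```

View pics/sc12.png

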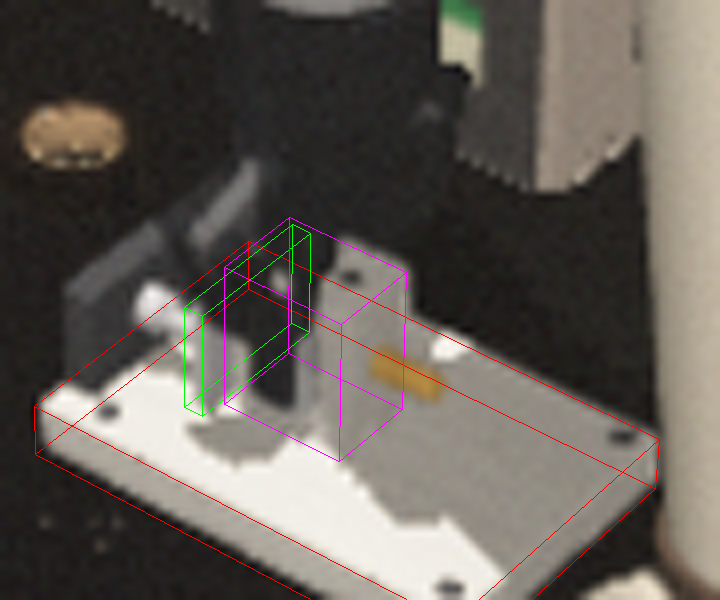

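View pics/w12.png

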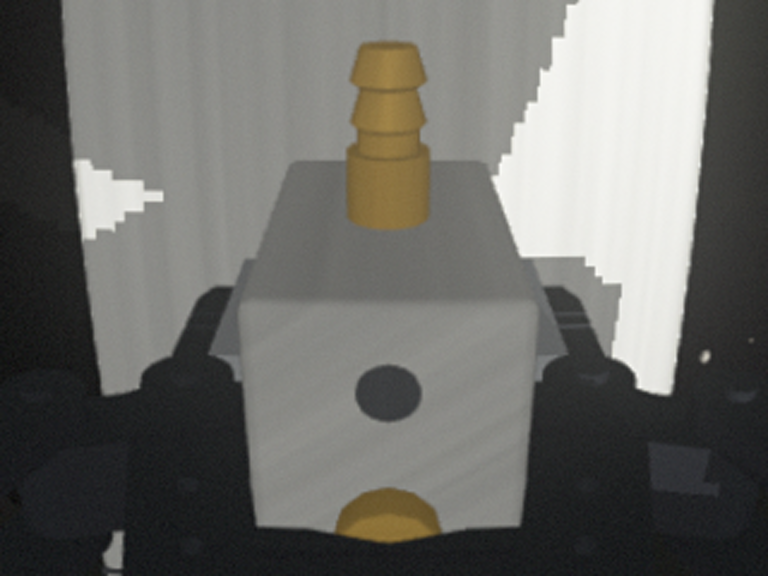

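View pics/sd12.png

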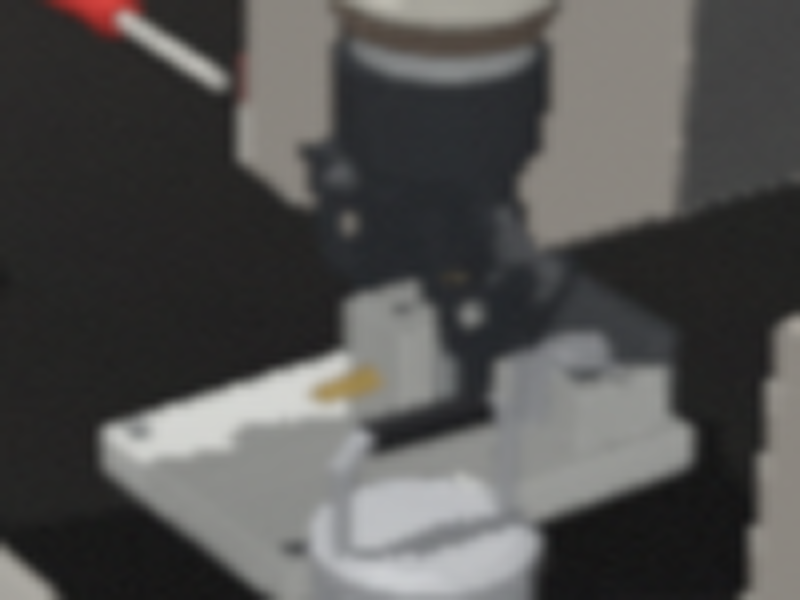

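```bash
python3 - <<'E'
from h import *
import pickle
def box(a,b,c,dd,e,g): 
    V=np.array([(x,y,z) for x in(a,b) for y in(c,dd) for z in(e,g)])/1000.
    return V,[(i,j) for i in range(8) for j in range(i+1,8) if bin(i^j).count("1")==1]
p=(.470,-.0675,.040)
x0,y0,s=300,235,14
ims=[]
for f,xs in [("D9.pkl",30),("D12.pkl",43)]:
    d=pickle.load(open(f,"rb"))["scene"]
    im=cv2.resize(d["img"][y0:275,x0:352,::-1],None,fx=s,fy=s,interpolation=0)
    im2=im.copy()
    V,E=box(xs,xs+8,-30,30,24,68); q=(proj(d,T(*p,V))-(x0,y0)+.5)*s
    for i,j in E: cv2.line(im2,tuple(q[i].astype(int)),tuple(q[j].astype(int)),(0,255,0),1)
    ims.append(im2)
cv2.imwrite("pics/pl_a.png",ims[0]);cv2.imwrite("pics/pl_b.png",ims[1])
E
```

```text
(no output)
```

View pics/pl_a.png

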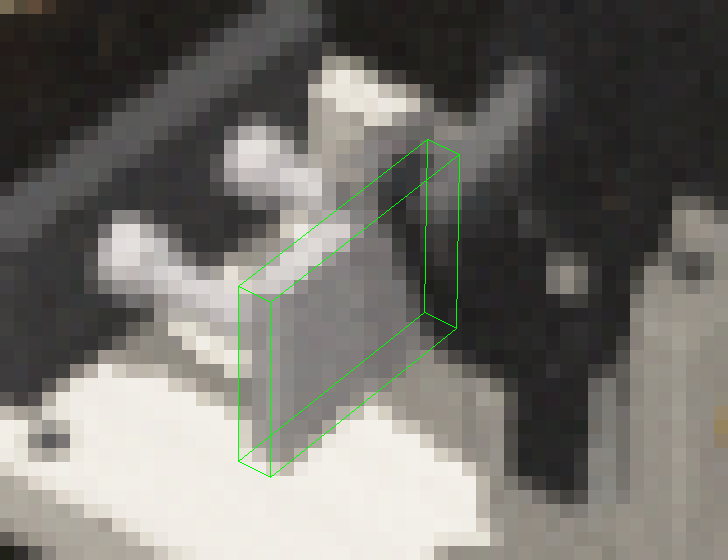

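View pics/pl_b.png

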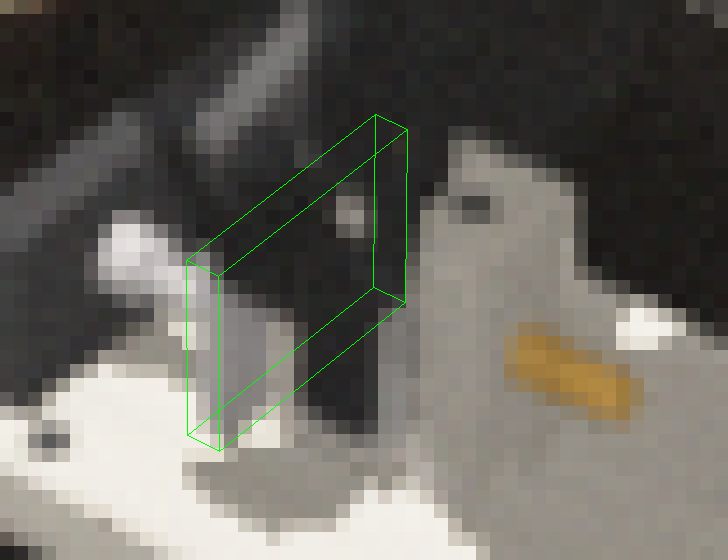

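Call:
{"api": "jog_arm", "payload": {
  "increments": "0.002 0 0 0 0 0 1; 0.004 0 0 0 0 0 1; 0.004 0 0 0 0 0 1; 0.004 0 0 0 0 0 1; 0.004 0 0 0 0 0 1; 0.004 0 0 0 0 0 1; 0.004 0 0 0 0 0 1; 0.004 0 0 0 0 0 1"
}}

```text
t: 22.85
eef_pos: [0.4879, -0.0667, 0.0409]
tool_rot: [-0.707, -0.011, 0.016, 0.707]
contact_force: [-8.9, -1.7, -2.4]
finger_gap: 0.035
```

```bash
python3 - <<'E'
from cell import *
from h import *
F=[];D={}
for n in ["scene","side"]*3:
    D[n]=viewer.read_camera(n); s=state();F.append(s["contact_force"])
print(s["t"],np.mean(F,0),np.std(F,0),s["torque"],s["eef_pos"],s["finger_gap"],R.from_quat(s["tool_rot"]).as_matrix().round(4).tolist())
for n in D:
  for o in ["canister","jar","timer","wash_bottle","screwdriver"]:
    r=silhouettes(D[n],o)
    if r: print(n,o,round(r[0]["score"],2),np.round(r[0]["bbox"]).tolist())
cv2.imwrite("pics/side13.png",D["side"]["img"][:,:,::-1])
E
```

```text
23.15 [-9.54914935 -1.83521994 -2.74209251] [0.5563844  0.45002635 0.45778082] [-0.25464884  1.35286238 -0.04706375] [ 0.48789433 -0.06671536  0.04086331] 0.03525759657789228 [[0.9993, -0.0059, -0.0381], [0.0381, 0.0007, 0.9993], [-0.0059, -1.0, 0.0009]]
scene canister 0.65 [310.0, 256.0, 316.0, 268.0]
scene jar 0.58 [282.0, 299.0, 310.0, 349.0]
scene timer 0.84 [229.0, 369.0, 262.0, 404.0]
scene wash_bottle 0.77 [425.0, 172.0, 455.0, 228.0]
scene screwdriver 0.7 [328.0, 248.0, 343.0, 272.0]
side canister 0.9 [309.0, 268.0, 335.0, 324.0]
side jar 0.67 [247.0, 222.0, 265.0, 256.0]
side timer 0.53 [308.0, 267.0, 337.0, 325.0]
side wash_bottle 0.95 [375.0, 313.0, 414.0, 399.0]
side screwdriver 0.65 [275.0, 200.0, 284.0, 215.0]
```

View pics/side13.png

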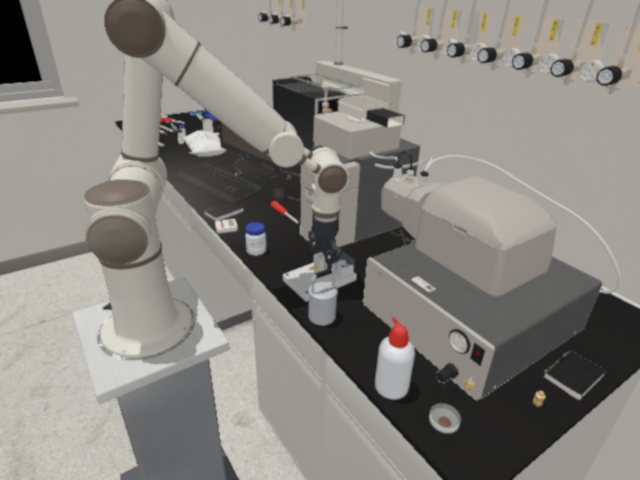

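```bash
python3 - <<'E'
from cell import *
print(ticket.finish_job()); s=state(); print(s["t"],s["contact_force"],s["eef_pos"])
E
```

```text
the job is handed in; nothing more can be done
None
the job is handed in; nothing more can be done
```

I moved the canister off the jig and pressed the block against the stop. I then handed the job in at about 23 s of the 61 s allowed, with the block still held. No verdict was reported.

- **Canister:** I lifted it by the grip and set it down upright to the right of the jig, at about (0.39, -0.205). After I let go and backed off, the side picture showed it standing off the jig.
- **Block:** I gripped it by its sides, stood it on the bed with the barb to the rear and pushed it onto the stop. The push measured about 9.5 N along the pushing direction.
    - **Travel:** The stop had moved about 13 mm by the camera overlay, before a last 1 mm of travel. I did not read the pointer at the long mark directly.
    - **Fit:** In the wrist picture before pressing, the block was centred within about 1 mm. The tool stood within about 0.3° of the jig's direction, tilted by about 0.3°. The block's underside was about 1 mm over the bed or touching it.
- **Bystanders:** The jar and wash bottle boxes match the start in both views, and the timer's in the scene view. The screwdriver's boxes were false finds, but it looks unmoved in the picture. The timer's side-view box and the canister's scene-view box were also false finds.

**Disagreements:**
- A sideways force of about 1.8 N, probably friction at the plate, appeared once I raised the block slightly to take its load off the bed. I left it.
- My jig position differed by about 2 mm between views, so I used a value between them.

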